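# Slide a hanging caddy into the bench rail until its catch snaps

### The arm

A 6-joint arm with a two-finger parallel gripper is mounted at the origin on the work surface. World frame = base frame: x ahead of the robot, y to its left, z up, the work surface at z = 0. Lengths are in m, angles in rad, forces in N, time in s.
With the tool pointing down it reaches from about 0.35 to 0.85 m from the base axis. Payload 8.1 kg.
Tool frame: the origin (TCP) lies at the very end of the fingers, on their centre line; the grasp point (between the pads) lies 19 mm behind it; z points along the fingers, y is the direction in which the jaws open and shut (so a half turn about z gives the same grasp; the last joint's range is limited). The gripper opens to 93 mm and grips with 3 to 60 N. Pads are 15 mm wide; open, the fingers measure 128 mm over their backs; the gripper's body (75 mm by 188 mm) begins 65 mm behind the grasp point.
Start: joints at [1.218, 0.13, 1.488, -0, 1.523, -0.085], TCP at [0.159, 0.579, 0.219] pointing down, gripper open.
Joint ranges: [-2.96, 2.96], [-0.89, 2.26], [0.02, 2.5], [-1.34, 4.48], [0, 2.73], [-2.66, 2.66]. Speed limits (rad/s): [2.39, 2.39, 2.79, 3.14, 3.14, 3.14].

### API

Orientations are given as a rotation vector (axis times angle).
In Python, from plant import robot gives the robot as it stands.
- The arm moves only by the tool jog_arm, never from a script. Its argument "commands" is a list of rows, each a list of 3 entries, a list of its own where there are three numbers: the shift along the world's x, y, z scaled (see below), then the turn, a rotation vector about the world's x, y, z scaled (see below), then the closure, from -1 (fully open) to 1 (shut), so that 0 is half open. In form: [[[tx, ty, tz], [ax, ay, az], hand], ...]. A call has 1 to 10 rows; each row is the pose to reach, as a shift and turn from the pose measured when the call began, turning the shorter way round; what a row does not reach only later rows make up. The controller multiplies each number of a shift by 0.6 m and each number of a turn by 2 pi rad. A row lasts 1/8 s, in which the tool goes at most 62.5 mm and 10.7 degrees, less where a joint would pass 70% of its speed; a pose out of reach is approached as far as the arm can. A call with a number of a shift or a turn outside -1 to 1 is refused whole. A call with a gripper value outside its range is refused whole. The fingers move at their own pace and stop on an object; "newtons" is the grip in N (left out, the last holds). Time passes only in rows, so rows that repeat a pose let the fingers close. It gives the time, the measured TCP pose, the force and the opening at its end, in the units of the state.
- robot.read_state(): the state, without advancing time (a new reading comes with each control period).
- robot.read_camera(name): name is "scene" or "top"; returns a dict with "pixels" (384x512x3 uint8, red, green, blue), "fovy" (degrees; the focal length in pixels is half the picture's height over the tangent of half this angle, whatever the lens; pixels are square), "cx", "cy" (the principal point, pixels), "distortion" ([k1, k2, p1, p2, k3] as OpenCV has them; the pictures are not rectified), "rvec" (rotation vector, rad) and "tvec" (3), from world to camera coordinates, as OpenCV has them. Camera axes: x right, y down, z forward; pixel columns grow to the right and rows downward; lengths in m; the calibration is good to about 2 mm. A picture is of the moment at which its call begins. There is no depth.
- robot.close_job(): hands the job in, once; it reports no verdict.
Trained networks look in the newest picture that a camera, given by its name, has taken for a name from the list of things; names that differ only in an ending like _2 or _b are one class to them, and where a whole thing is asked for, a point or a joint stands for the part that bears it (a point fixed in the world has none). Each returns a list of dicts, best first, with "p" (0 to 1); they miss things now and then, are a little off and sometimes report something else, mostly with a low value. They report only what shows in the picture. A call takes as long as a camera call. They do not tell look-alikes from the thing itself.
- robot.trace(camera, name): "pixels" (384x512 bool, what is visible of it) and "uv" ([column, row] in pixels, amid what is visible of it).
The state is a dict: "t": time; "q": joint angles; "dq": joint speeds; "joint_torque": joint torques, N m; "tool_pos": TCP position; "orientation": TCP orientation; "force": force on the tool from outside, world axes, zero at the start; "wrist_torque": the same for the moment, N m; "opening": finger opening in m.
Only numpy, scipy, OpenCV 4.12 (cv2) and the standard library are available. Lean on these libraries where they do the work, as an engineer would, in place of code of your own. Each camera call takes 0.05 s, during which the arm holds its last target.

### The job

Hang the empty steel caddy on the bench rail: feed the slide block on its back into the rail's open, flared end and slide it along until it presses the rubber buffer in and the spring catch snaps out behind the block and holds it there, then let go. Push gently, by feel: do not force it or ram the end stop, and leave the bottle, pot and bowl alone.

Things in the scene. Friction and masses are not known exactly. Their poses are not given: they have to be found in the camera images.
- caddy_grip (a point): Centre of the black grip block on top of the loose steel caddy, which stands upright on the bench. Block 12 (x) x 30 (y) x 36 mm high; this point is 160 mm above the caddy's underside. z up, +x out of the caddy's back, y along its width. Below it: a back plate 5 mm thick, 80 mm wide, and in front (-x) an open bin 80 mm wide, 57 mm deep, 55 mm high. 0.2 to 0.35 kg.
- caddy_head (a point): Centre of the slide block on the caddy's back: pale plastic, 12.5 (x) x 40 (y) x 31.5 mm high, on a neck 9 mm high and 24 mm long (y). It lies 18.5 mm to +x of and 65 mm below caddy_grip, 95 mm above the caddy's underside. Axes as caddy_grip.
- rail: Fixed aluminium C-rail, 260 mm long (y), on a wooden upstand; origin on the bench under its middle; z up; slot faces -x, 16 mm high, lips 4 mm thick. Channel axis 130 mm above the origin; channel 15 mm deep (x), 34 mm high: about 1.25 mm play round the slide block. Outside 23 x 42 mm, top at 151 mm. The caddy hangs in front (-x), axes parallel to the rail's, its grip block above the rail.
- rail_mouth (a point): Centre of the channel at the rail's open end (rail y = +130 mm); axes as the rail's. From here a flare runs 16 mm farther to +y and widens the mouth by 3 mm on each side. The caddy goes in here, moving to -y. A dark end stop with buffer and catch is clamped in the rail at a place that is not measured: held home, the slide block's centre is somewhere from 10 to 85 mm to -y of the rail's middle.
- catch (a joint): Spring catch through the rail's back wall, 7.5 mm proud, housing behind the rail (+x). Value: how far it is pushed back, m (0 = out, most 0.01). The block's leading end meets its slope about 60 mm before the buffer's face; from 15 to 20 mm further on it is fully pushed back (5 to 6 mm) and only drags; it snaps out behind the block when that has pressed the buffer 3 mm. Takes about 2 to 8 N of push.
- buffer (a joint): Sprung black rubber buffer, 10 mm across, on the end stop's face, looking to +y. Value: how far it is pressed in, m (0 = free). About 2 N to start it, 3.5 N at 3 mm. Past 6 to 7 mm the block meets the rigid end stop. Held home by the catch, the block keeps it pressed about 2.5 mm. A saddle of the end stop stands 3 mm above the rail's top.
- squeeze_bottle: Bystander: white bottle, 56 mm across, 150 mm high; origin at the centre of its underside.
- paint_pot: Bystander: low grey lidded pot, 76 mm across, 36 mm high; origin at the centre of its underside.
- bowl: Bystander: steel bowl, 130 mm across, 55 mm high; origin at the centre of its underside.
Things that resemble listed ones, but are neither listed nor needed, are in the scene too. What is shaped like the part that bears caddy_grip but orange or yellow is not meant.

How it is judged:
On the way:
1. the slide block is inside the rail, in through its open end and not yet at the catch (y of caddy_head in the frame of rail between 0.06 and 0.112 m and x of caddy_head in the frame of rail between -0.004 and 0.004 m and z of caddy_head in the frame of rail between 0.126 and 0.134 m), for 0.1 s.
At the end, for the whole second after the job is handed in: The caddy hangs at rest in the rail, released: its slide block is in the channel (within 4 mm of its axis), the catch is out behind it (pushed back less than 2.5 mm) and it keeps the buffer pressed in by more than 1 mm, and it hangs within 0.2 rad of upright (x of caddy_head in the frame of rail between -0.004 and 0.004 m and z of caddy_head in the frame of rail between 0.126 and 0.134 m and y of caddy_head in the frame of rail below 0 m and value of joint catch below 0.0025 m and value of joint buffer above 0.001 m and angle between caddy_head's own z axis and vertical below 0.2 rad and linear speed of caddy below 0.02 m/s); the robot touches nothing.
It fails at once if the caddy is forced or rammed: more than 30 N between the caddy and the rail with its end stop, buffer and catch (contact force between caddy and rail above 30 N).
It fails at once if the bottle, pot or bowl is moved by more than 20 mm (distance of any of squeeze_bottle, paint_pot, bowl from where it was at the start of the episode above 0.02 m).
It also fails if it takes over 72 s, if anything falls off the work surface, if the arm or the gripper's body presses on something with over 40 N, if the wrist force passes 120 N, or if a joint passes its speed limit or range.

## Working session

There is one attempt and no reset: what is moved stays moved. The work goes in short steps, Python scripts to look and compute and a tool call to move; the robot and the scene stay as the last step left them, time stands still between calls to the robot, and variables do not carry over. Pictures are saved under pics/ and viewed, and the job is handed in when it is done.

Besides the shell and the picture viewer there is one more tool, called after "Emit:" as name(argument=value, ...), one argument or row to a line, values as JSON. jog_arm: Moves the arm, as the interface text tells. Shifts and turns lie within -1 to 1; 1 stands for 0.6 m of shift or 2 pi rad of turn. Its arguments: {"type":"object","properties":{"commands":{"type":"array"},"newtons":{"type":"number"}},"required":["commands"]}

```bash
ls; mkdir -p pics; cat > h.py <<'E'
import numpy as np, cv2
from plant import robot
def cam(n):
    c=robot.read_camera(n); h=c["pixels"].shape[0]
    f=h/2/np.tan(np.radians(c["fovy"])/2)
    c["K"]=np.array([[f,0,c["cx"]],[0,f,c["cy"]],[0,0,1]]); c["D"]=np.array(c["distortion"],float)
    c["R"]=cv2.Rodrigues(np.array(c["rvec"],float))[0]; c["t"]=np.array(c["tvec"],float)
    return c
def ray(c,uv):
    p=cv2.undistortPoints(np.array([[uv]],float),c["K"],c["D"])[0,0]
    d=c["R"].T@np.array([p[0],p[1],1]); return -c["R"].T@c["t"], d/np.linalg.norm(d)
def onz(c,uv,z):
    o,d=ray(c,uv); return o+d*(z-o[2])/d[2]
def proj(c,P):
    return cv2.projectPoints(np.array(P,float).reshape(-1,3),np.array(c["rvec"],float),c["t"],c["K"],c["D"])[0][:,0]
def tri(cs,uvs):
    A=np.zeros((3,3));b=np.zeros(3)
    for c,uv in zip(cs,uvs):
        o,d=ray(c,uv);M=np.eye(3)-np.outer(d,d);A+=M;b+=M@o
    return np.linalg.solve(A,b)
def save(c,n,crop=None,s=1):
    im=c["pixels"][:,:,::-1]
    if crop: im=im[crop[1]:crop[3],crop[0]:crop[2]]
    if s!=1: im=cv2.resize(im,None,fx=s,fy=s,interpolation=cv2.INTER_CUBIC)
    cv2.imwrite("pics/"+n,im)
E
python3 - <<'E'
from h import *
for n in ("scene","top"):
    c=cam(n); save(c,n+"0.png",s=1.5)
    print(n,c["K"][0,0],c["D"],-c["R"].T@c["t"],c["R"][2])
    for k in ("caddy_grip","caddy_head","rail","catch","buffer","squeeze_bottle","paint_pot","bowl"):
        print(k,[(round(r["p"],2),np.round(r["uv"]).tolist(),int(r["pixels"].sum())) for r in robot.trace(n,k)])
print(robot.read_state())
E
```

```text
pics
scene 443.95389013262314 [-0.09328498  0.          0.          0.          0.        ] [ 1.36552768 -0.41383937  1.18710653] [-0.61146877  0.23570724 -0.75534631]
caddy_grip [(0.84, [132.0, 234.0], 887), (0.62, [148.0, 170.0], 595), (0.59, [191.0, 218.0], 1191)]
caddy_head [(0.94, [146.0, 170.0], 677), (0.92, [194.0, 218.0], 1228), (0.87, [131.0, 234.0], 879)]
rail [(0.73, [281.0, 187.0], 2550)]
catch []
buffer [(0.41, [340.0, 146.0], 460)]
squeeze_bottle [(0.72, [339.0, 148.0], 457)]
paint_pot [(0.56, [313.0, 255.0], 502)]
bowl [(0.75, [217.0, 267.0], 1348)]
top 445.0618706024497 [-0.07624526  0.          0.          0.          0.        ] [ 0.2435026  -0.0681288   1.34156384] [ 0.19779863  0.00237311 -0.9802398 ]
caddy_grip [(0.81, [360.0, 290.0], 1000), (0.68, [324.0, 197.0], 741), (0.56, [396.0, 198.0], 1165)]
caddy_head [(0.86, [360.0, 293.0], 969), (0.85, [393.0, 198.0], 1121), (0.56, [325.0, 200.0], 696)]
rail [(0.93, [220.0, 196.0], 2345)]
catch []
buffer []
squeeze_bottle [(0.87, [123.0, 237.0], 422)]
paint_pot [(0.65, [221.0, 122.0], 492)]
bowl [(0.91, [324.0, 137.0], 1330)]
{'t': 0.9, 'q': array([ 1.21759458e+00,  1.30359766e-01,  1.48817783e+00,  1.00622048e-05,
        1.52304893e+00, -8.53923844e-02]), 'dq': array([ 0.00036242, -0.00067949,  0.00197819, -0.0005506 ,  0.0009452 ,
        0.00082173]), 'joint_torque': array([-1.07177246e-03, -5.59752846e+01, -4.92057824e+01,  7.66454567e-02,
        2.26702279e-02,  3.62332116e-05]), 'tool_pos': array([0.15874226, 0.57862034, 0.21867146]), 'orientation': array([-4.19417552e-01, -3.11346111e+00, -1.28288351e-05]), 'force': array([-0.29874059, -0.77700712, -0.33510527]), 'wrist_torque': array([-0.05651203, -0.00690619,  0.02868235]), 'opening': 0.0929733515839701}
```

View pics/scene0.png

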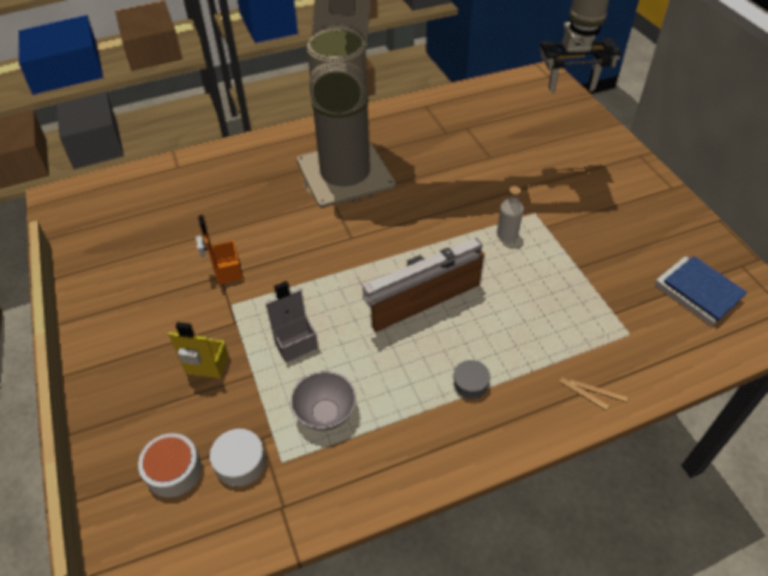

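View pics/top0.png

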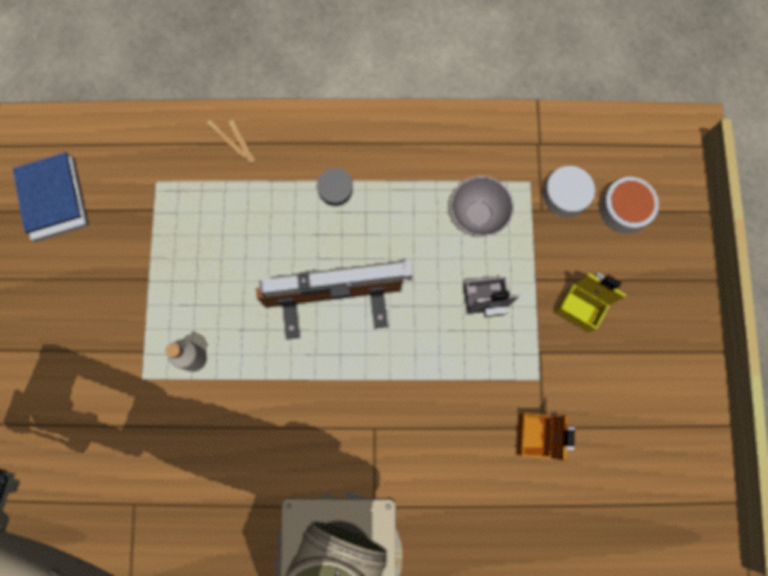

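```bash
python3 - <<'E'
from h import *
c=cam("top"); save(c,"top_rail.png",(160,160,290,235),6); save(c,"top_cad.png",(295,170,360,225),11)
c=cam("scene"); save(c,"sc_rail.png",(230,150,335,225),7); save(c,"sc_cad.png",(165,180,225,245),9)
E
```

```text
(no output)
```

View pics/top_rail.png

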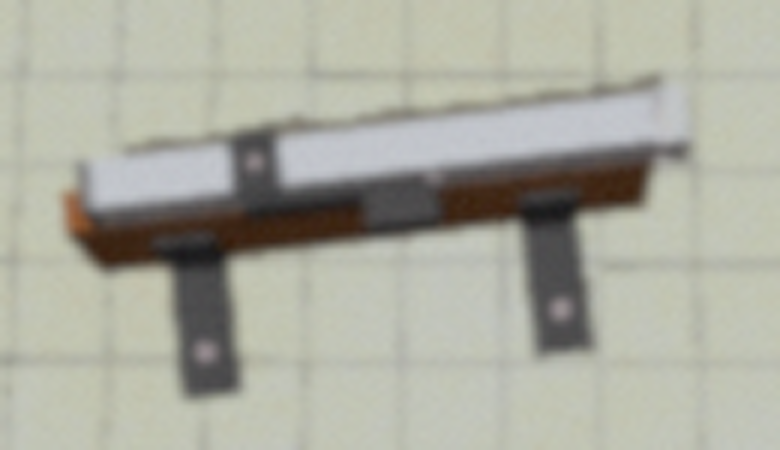

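View pics/top_cad.png

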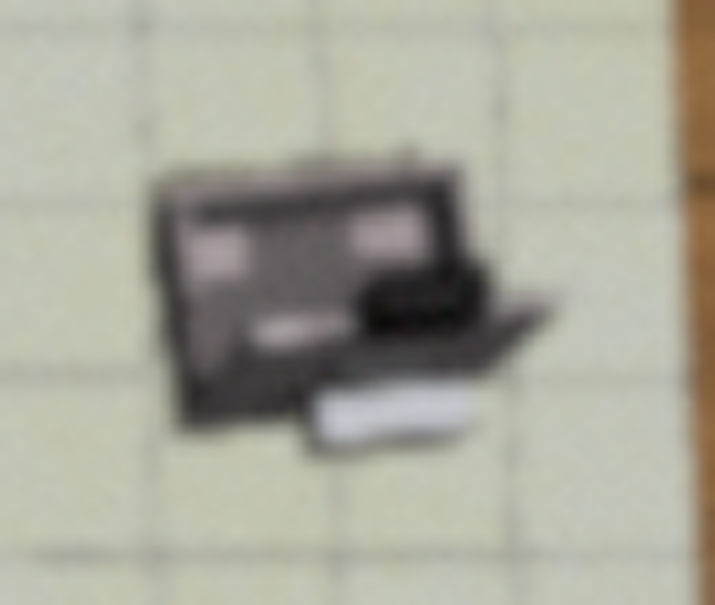

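View pics/sc_rail.png

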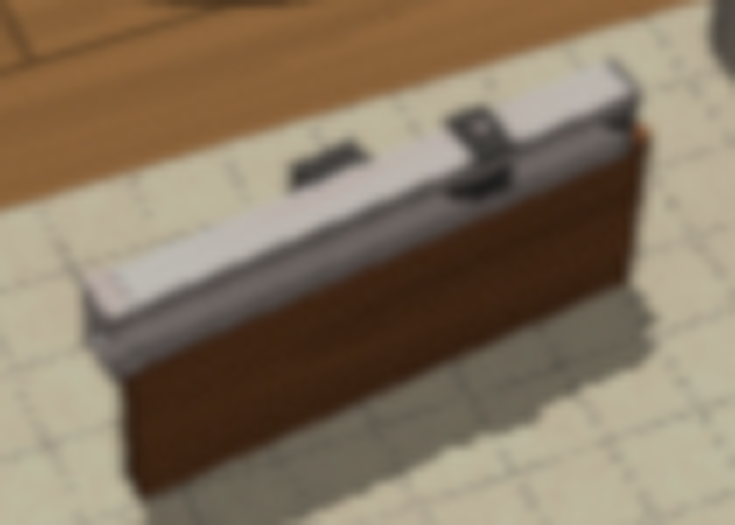

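View pics/sc_cad.png

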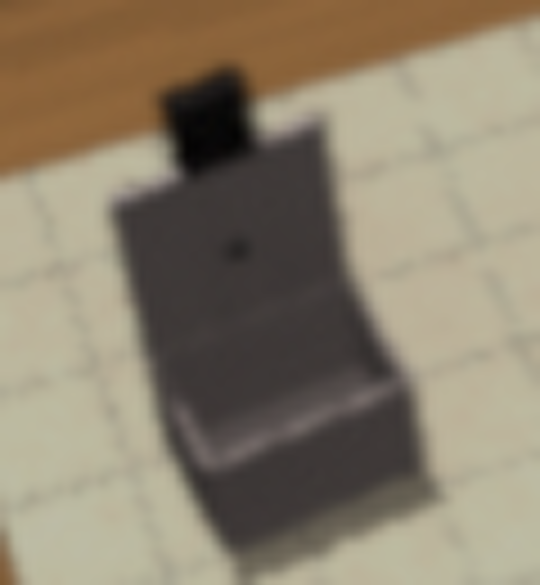

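```bash
cat > fit.py <<'E'
from h import *
from scipy.optimize import least_squares
T=cam("top");S=cam("scene")
def up(p,o,s): return [(p[0]+.5)/s-.5+o[0],(p[1]+.5)/s-.5+o[1]]
def W(P,x,y,a):
    P=np.array(P,float);R=np.array([[np.cos(a),-np.sin(a),0],[np.sin(a),np.cos(a),0],[0,0,1]])
    return P@R.T+[x,y,0]
def fit(obs,x0):
    def r(v):
        return np.concatenate([(proj(c,W([P],*v))[0]-uv) for c,P,uv in obs])
    s=least_squares(r,x0,loss='soft_l1'); print(np.round(s.x,4),"\n",np.round(r(s.x).reshape(-1,2),1).tolist()); return s.x
def draw(c,P,E,v,n,crop,s):
    save(c,n,crop,s); im=cv2.imread("pics/"+n); uv=(proj(c,W(P,*v))+.5-np.array(crop[:2]))*s-.5
    for i,j in E: cv2.line(im,*[tuple(int(q) for q in uv[k]) for k in (i,j)],(0,0,255),1)
    cv2.imwrite("pics/"+n,im)
E
cat > f1.py <<'E'
from fit import *
t=lambda p:up(p,(160,160),6); s=lambda p:up(p,(230,150),7)
h=.0115
# rail: slot faces -x ; world +x side is front
ro=[(T,[-h,-.13,.151],t((83,162))),(T,[h,-.13,.151],t((92,212))),(T,[-h,.13,.151],t((656,88))),(T,[h,.13,.151],t((660,148))),
(S,[h,-.13,.151],s((612,65))),(S,[-h,-.13,.151],s((630,97)))]
rv=fit(ro,[.4,-.05,3.2])
P=[];E=[]
def box(x0,x1,y0,y1,z0,z1):
    b=len(P)
    for z in(z0,z1):
        for x,y in((x0,y0),(x1,y0),(x1,y1),(x0,y1)):P.append([x,y,z])
    for i in range(4): E.extend([(b+i,b+(i+1)%4),(b+4+i,b+4+(i+1)%4),(b+i,b+4+i)])
box(-h,h,-.13,.13,.109,.151); box(-h,h,.13,.146,.109,.151)
draw(T,P,E,rv,"o_tr.png",(160,160,290,235),6); draw(S,P,E,rv,"o_sr.png",(230,150,335,225),7)
t=lambda p:up(p,(295,170),11); s=lambda p:up(p,(165,180),9)
co=[(T,[.0,0,.178],t((422,298))),(T,[.0185,0,.111],t((395,410))),(T,[-.0595,.04,.055],t((460,168))),(T,[-.0595,-.04,.055],t((158,182))),
(S,[0,.04,.142],s((118,200))),(S,[0,-.04,.142],s((322,120))),(S,[-.0595,.04,.055],s((207,468))),(S,[-.0595,-.04,.055],s((405,382))),(S,[-.0595,.04,0],s((238,548)))]
# sign: which y is which -> choose by yaw~pi: caddy +y = world -y
cv_=fit(co,[.4,-.25,3.14])
P.clear();E.clear()
box(-.006,.006,-.015,.015,.142,.178);box(.01225,.02475,-.02,.02,.07925,.11075);box(-.0025,.0025,-.04,.04,0,.142);box(-.0595,-.0025,-.04,.04,0,.055)
draw(T,P,E,cv_,"o_tc.png",(295,170,360,225),11); draw(S,P,E,cv_,"o_sc.png",(165,180,225,245),9)
E
python3 f1.py
```

```text
[0.5138 0.0092 3.2607] 
 [[1.0, -0.4], [0.2, -0.6], [-0.6, 1.1], [-0.2, -0.8], [-0.9, -0.8], [0.5, -0.9]]
[ 0.4771 -0.2918  3.2448] 
 [[0.8, -0.4], [-0.3, 0.5], [0.2, -1.3], [1.0, 0.0], [-0.5, -1.0], [0.9, -1.6], [0.5, -0.2], [1.9, -0.3], [-0.7, 0.8]]
```

```bash
cd pics; python3 -c "
import cv2,numpy as np
for a,b,n in (('o_tr.png','o_sr.png','o1.png'),('o_tc.png','o_sc.png','o2.png')):
    A,B=cv2.imread(a),cv2.imread(b)
    if n=='o1.png':
        w=max(A.shape[1],B.shape[1]); f=lambda I:cv2.copyMakeBorder(I,0,0,0,w-I.shape[1],0); M=np.vstack([f(A),f(B)]); M=cv2.resize(M,None,fx=.61,fy=.61,interpolation=cv2.INTER_AREA)
    else:
        h=max(A.shape[0],B.shape[0]); f=lambda I:cv2.copyMakeBorder(I,0,h-I.shape[0],0,0,0); M=np.hstack([f(A),f(B)]); M=cv2.resize(M,None,fx=.63,fy=.63,interpolation=cv2.INTER_AREA)
    cv2.imwrite(n,M);print(M.shape)
"
```

```text
(595, 476, 3)
(381, 791, 3)
```

View pics/o_tr.png

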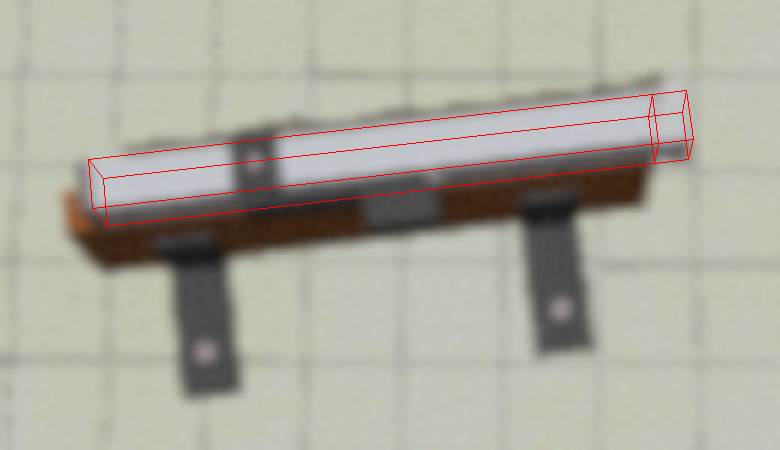

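View pics/o_sr.png

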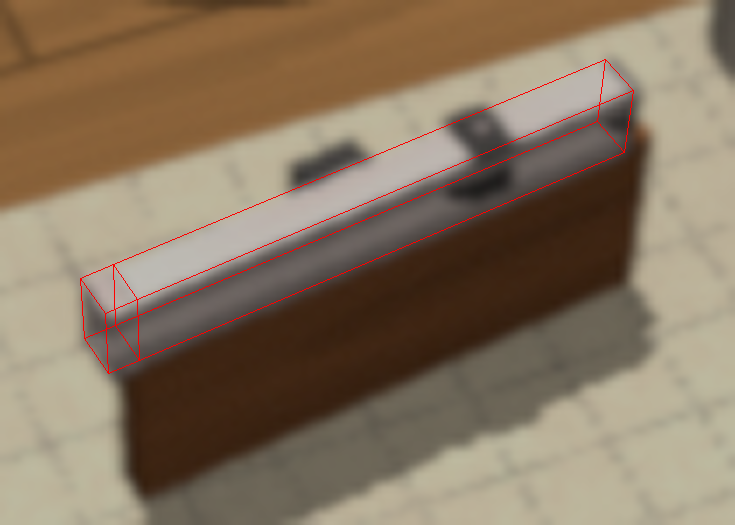

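View pics/o2.png

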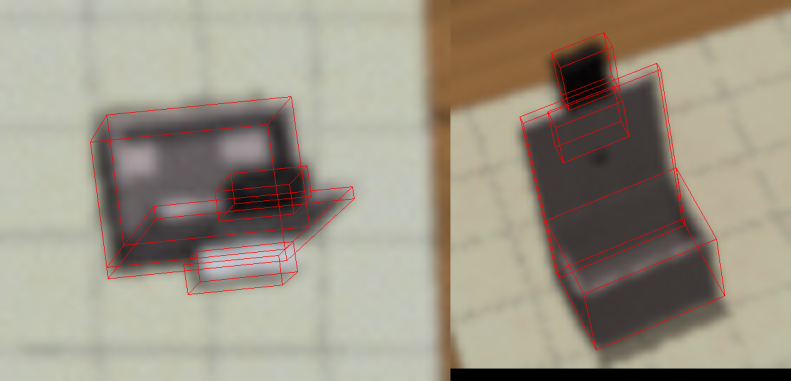

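```bash
python3 - <<'E'
from h import *
c=cam("top"); im=c["pixels"].astype(int)
for u in (180,195,220,240,260): print(u,[tuple(im[v,u]) and f"{im[v,u].sum()//3}:{im[v,u,2]-im[v,u,0]}" for v in range(170,202)])
E
```

```text
180 ['183:-11', '179:-11', '172:-9', '178:-10', '187:-11', '187:-11', '189:-10', '189:-10', '185:-12', '188:-14', '184:-13', '186:-16', '187:-15', '179:-16', '168:-13', '171:-7', '187:4', '196:9', '198:8', '197:10', '197:9', '198:9', '196:11', '182:7', '136:4', '95:-1', '79:-7', '64:-18', '46:-30', '39:-37', '38:-40', '34:-45']
195 ['182:-15', '179:-15', '175:-14', '176:-17', '181:-15', '178:-13', '177:-13', '178:-14', '178:-16', '182:-15', '182:-17', '173:-15', '147:-15', '141:-9', '170:2', '191:8', '196:9', '198:9', '197:8', '197:8', '197:9', '184:9', '142:4', '102:0', '81:-10', '70:-21', '52:-32', '44:-33', '43:-26', '50:-13', '38:-9', '27:-3']
220 ['188:-18', '179:-14', '167:-13', '176:-13', '189:-14', '189:-13', '189:-12', '190:-13', '178:-11', '151:-13', '148:-8', '177:3', '196:7', '197:9', '196:9', '198:9', '198:9', '196:9', '185:7', '144:4', '98:1', '75:0', '65:-1', '62:-3', '56:-11', '58:-15', '54:-22', '49:-25', '51:-26', '90:-16', '145:-10', '178:-9']
240 ['188:-19', '183:-15', '174:-13', '181:-13', '189:-17', '190:-18', '173:-17', '152:-14', '156:-4', '183:6', '196:8', '197:9', '196:10', '197:9', '197:9', '193:9', '171:6', '128:3', '91:-3', '77:-10', '62:-28', '48:-40', '38:-44', '43:-39', '42:-41', '41:-40', '60:-28', '116:-16', '169:-10', '190:-8', '192:-8', '192:-7']
260 ['178:-15', '175:-13', '169:-14', '160:-13', '135:-14', '131:-7', '164:2', '188:6', '197:9', '199:9', '199:10', '199:10', '197:7', '185:8', '154:5', '111:-1', '83:-9', '76:-22', '56:-31', '43:-42', '40:-45', '35:-46', '41:-43', '45:-35', '82:-22', '133:-15', '168:-12', '184:-11', '185:-12', '185:-12', '186:-10', '185:-7']
```

```bash
cat > f2.py <<'E'
from fit import *
def cross(a,lev,up=True):
    # first index where a crosses lev
    for i in range(len(a)-1):
        if (a[i]<lev<=a[i+1]) if up else (a[i]>=lev>a[i+1]): return i+(lev-a[i])/(a[i+1]-a[i])
    return None
def edges(c,cols,v0f,half):
    im=c["pixels"].astype(float); br=im[:,:,2]-im[:,:,0]; g=im.mean(2); up_,dn=[],[]
    for u in cols:
        vc=int(v0f(u)); 
        i=cross(br[vc-half:vc+1,u][::-1],-1.5,False); 
        if i is not None: up_.append((u,vc-i))
        j=cross(g[vc:vc+half,u],lev,False)
        if j is not None: dn.append((u,vc+j))
    return np.array(up_),np.array(dn)
lev=148
cols=[u for u in range(178,264) if not 196<=u<=209]
tu,td=edges(T,cols,lambda u:190-(u-180)*.125,10)
def world(c,pts): return np.array([onz(c,p,.151)[:2] for p in pts])
for n,a in(("front",world(T,tu)),("back",world(T,td))):
    d=np.polyfit(a[:,1],a[:,0],1); r=a[:,0]-np.polyval(d,a[:,1]); print("top",n,"slope",d[0],"at y=0",d[1],"rms mm",r.std()*1e3)
im=S["pixels"].astype(int)
for u in (255,270,290,315): print(u,[f"{im[v,u].sum()//3}:{im[v,u,2]-im[v,u,0]}" for v in range(int(185-(u-255)*.42)-9,int(185-(u-255)*.42)+12)])
# ends along top
imt=T["pixels"].astype(int)
print([f"{u}:{imt[189,u].sum()//3}:{imt[189,u,2]-imt[189,u,0]}" for u in range(168,182)])
for v in(176,178,180): print(v,[f"{u}:{imt[v,u].sum()//3}:{imt[v,u,2]-imt[v,u,0]}" for u in range(262,280)])
E
python3 f2.py
```

```text
top front slope -0.12783658243601037 at y=0 0.5274099203874484 rms mm 0.25300713969161465
top back slope -0.12603578788177322 at y=0 0.5040281205752002 rms mm 0.15597974115168045
255 ['173:-34', '174:-33', '175:-31', '175:-31', '175:-32', '174:-33', '170:-33', '162:-27', '172:-18', '181:-10', '183:-10', '184:-10', '184:-9', '179:-10', '157:-10', '115:-9', '88:-9', '88:-10', '99:-12', '103:-11', '99:-12']
270 ['168:-36', '173:-33', '174:-33', '169:-34', '158:-32', '154:-29', '152:-29', '153:-30', '160:-27', '174:-19', '178:-18', '179:-17', '180:-14', '181:-13', '173:-12', '139:-11', '98:-9', '83:-9', '90:-10', '99:-11', '100:-11']
290 ['113:-64', '142:-43', '164:-36', '171:-36', '172:-34', '173:-33', '170:-32', '168:-31', '170:-24', '177:-17', '179:-15', '180:-14', '180:-14', '176:-13', '153:-14', '109:-10', '83:-9', '87:-9', '97:-11', '101:-12', '95:-11']
315 ['99:-80', '96:-79', '97:-80', '107:-71', '137:-52', '164:-38', '172:-34', '173:-33', '173:-29', '176:-20', '180:-14', '181:-13', '181:-13', '180:-13', '167:-12', '130:-11', '92:-10', '82:-9', '95:-11', '101:-12', '96:-11']
['16
[... 241 characters left out ...]
185:5', '266:187:8', '267:185:5', '268:181:5', '269:176:3', '270:183:3', '271:195:6', '272:195:5', '273:194:2', '274:185:-4', '275:179:-11', '276:183:-13', '277:186:-14', '278:188:-15', '279:190:-12']
178 ['262:198:9', '263:199:9', '264:197:8', '265:197:9', '266:197:9', '267:195:8', '268:187:5', '269:186:0', '270:191:0', '271:192:3', '272:197:4', '273:192:4', '274:183:-3', '275:177:-10', '276:181:-14', '277:187:-13', '278:192:-11', '279:190:-10']
180 ['262:198:10', '263:197:8', '264:198:11', '265:197:9', '266:197:9', '267:195:9', '268:194:8', '269:190:2', '270:192:1', '271:194:2', '272:197:4', '273:194:4', '274:183:0', '275:180:-9', '276:182:-13', '277:189:-12', '278:189:-13', '279:188:-12']
```

```bash
cat >> f2.py <<'E'
print("----")
im=S["pixels"].astype(float); g=im.mean(2); br=im[:,:,2]-im[:,:,0]
f=[];b=[]
for u in [u for u in range(250,318) if not(291<=u<=304)]:
    vc=int(185-(u-255)*.42)+3
    j=cross(g[vc:vc+7,u],130,False); f.append((u,vc+j))
    if not 270<=u<=284:
        k=cross(br[vc-7:vc+1,u],-22.5,True)
        if k is not None:b.append((u,vc-7+k))
for n,a in(("front",world(S,f)),("back",world(S,b))):
    d=np.polyfit(a[:,1],a[:,0],1); r=a[:,0]-np.polyval(d,a[:,1]); print("scene",n,"slope",d[0],"at y=0",d[1],"rms mm",r.std()*1e3)
print("far end top",onz(T,(173.7,189),.151),"near",onz(T,(268.7,179),.151),onz(T,(274.2,179),.151))
for p in((612,65),(632,95),(105,318),(88,278)): print(onz(S,up(p,(230,150),7),.151))
print("saddle T",onz(T,up((256,160),(160,160),6),.154),"S",onz(S,up((480,130),(230,150),7),.154))
E
python3 f2.py | sed -n '/----/,$p'
```

```text
----
scene front slope -0.12735357150408205 at y=0 0.5285489039452248 rms mm 0.28966862452733555
scene back slope -0.12196206844260624 at y=0 0.504114933114293 rms mm 0.778321761498237
far end top [0.50178675 0.14117328 0.151     ] near [ 0.53044444 -0.11956795  0.151     ] [ 0.53048037 -0.13469878  0.151     ]
[0.49122447 0.13808199 0.151     ]
[0.51211231 0.13780763 0.151     ]
[ 0.54509394 -0.13551071  0.151     ]
[ 0.52086294 -0.13428665  0.151     ]
saddle T [0.50897782 0.0624907  0.154     ] S [0.50801481 0.0617653  0.154     ]
```

```bash
python3 - <<'E'
from fit import *
t=lambda p:up(p,(295,170),11); s=lambda p:up(p,(165,180),9)
def dl(c,a,b,z,n):
    A,B=onz(c,a,z),onz(c,b,z); d=A-B; print(n,np.round(A,4),np.round(B,4),"len",round(np.linalg.norm(d),4),"slope dx/dy",round(d[0]/d[1],3))
dl(T,t((160,180)),t((455,163)),.055,"rim front T")
dl(T,t((320,395)),t((472,380)),.111,"head top front T")
dl(S,s((118,205)),s((325,122)),.142,"plate top S")
dl(S,s((165,95)),s((240,70)),.178,"grip top back S")
dl(S,s((207,468)),s((405,382)),.055,"rim front S")
dl(S,s((238,548)),s((425,475)),.0,"bottom front S")
dl(T,t((185,432)),t((300,415)),.0,"bottom back T")
for c,o in((T,t),(S,s)):
    im=c["pixels"].astype(int).max(2)
    lo=[int(v) for v in ((o((335,240))) if c is T else o((140,50)))];hi=[int(v) for v in ((o((510,350))) if c is T else o((275,190)))]
    print(lo); print(im[lo[1]:hi[1],lo[0]:hi[0]])
E
```

```text
rim front T [ 0.5328 -0.2434  0.055 ] [ 0.5378 -0.3235  0.055 ] len 0.0802 slope dx/dy -0.061
head top front T [ 0.464  -0.2755  0.111 ] [ 0.468  -0.3147  0.111 ] len 0.0394 slope dx/dy -0.101
plate top S [ 0.4879 -0.3318  0.142 ] [ 0.4794 -0.2559  0.142 ] len 0.0764 slope dx/dy -0.112
grip top back S [ 0.4783 -0.3075  0.178 ] [ 0.4772 -0.2811  0.178 ] len 0.0264 slope dx/dy -0.041
rim front S [ 0.5404 -0.3272  0.055 ] [ 0.5311 -0.252   0.055 ] len 0.0758 slope dx/dy -0.124
bottom front S [ 0.5382 -0.3224  0.    ] [ 0.5331 -0.2503  0.    ] len 0.0723 slope dx/dy -0.07
bottom back T [ 0.4734 -0.2562  0.    ] [ 0.4782 -0.2884  0.    ] len 0.0326 slope dx/dy -0.15
[325, 191]
[[100 116 141 155 158 160 159 148 116  73  47  76 124 166 182]
 [100 110 135 145 150 148 150 141 113  71  48  65 110 154 174]
 [100 103 115 122 119 117 114 111  89  62  41  51  83 120 149]
 [ 99  98  97  93  82  77  73  70  58  45  31  34  51  77 118]
 [ 97  94  88  70  55  46  39  38  38  36  34  33  34  51  99]
 [ 96  90  72  48  36  37  40  35  36  36  35  31  32  41  87]
 [ 95  85  58  33  29  33  34  36  35  38
[... 468 characters left out ...]
3 138]
 [139 138 131 117  98  86  71  50  37  31  32  50  90 125 137]
 [141 132 109  78  55  47  37  31  26  22  20  33  75 117 139]
 [140 131 102  58  32  31  25  20  14  12  10  27  70 121 159]
 [140 134 111  60  24  18  15  11   8   9  12  26  72 131 173]
 [139 135 115  68  25  10   9   9   8   8   9  19  62 122 168]
 [142 141 123  82  36   9  10   9   8   8   8  12  44  95 139]
 [162 162 146 107  52  13   8   9   8   9   8  11  33  75 108]
 [181 177 163 135  72  16   9   8   6  12  10  17  29  55  73]
 [187 184 173 141  76  19   8  10  13  18  27  35  46  56  62]
 [188 186 178 153  99  42  17  23  32  40  49  56  59  61  62]
 [181 177 167 151 119  67  38  45  54  57  60  63  63  64  63]]
```

```bash
python3 - <<'E'
from h import *
T=cam("top");S=cam("scene")
print("T +x edge",onz(T,(332,194.2),.178),"T -y edge",onz(T,(338.3,196.5),.178))
print("S -x edge",onz(S,(188,188.4),.178),onz(S,(190.5,187.3),.178),"S top left corner(-y,-x)",onz(S,(182.7,190),.178),"right (+y) corner",onz(S,(192,187.5),.178))
print("head top: front-edge T",onz(T,(331,206.3-.5),.111),[ (v,T["pixels"][v,331].max()) for v in range(200,216)])
print([(u,T["pixels"][207,u].max()) for u in range(318,343)])
# pred with hypothesis
for d in (.08,.1,.12):
  a=np.pi+d;R=np.array([[np.cos(a),-np.sin(a)],[np.sin(a),np.cos(a)]])
  def w(x,y,z,c=(.4775,-.293)): return [*(np.array(c)+R@[x,y]),z]
  for n,c in(("T",T),("S",S)):
    print(d,n,np.round(proj(c,[w(sx*.006,sy*.015,.178) for sx in(-1,1) for sy in(-1,1)]),1).tolist(), np.round(proj(c,[w(.01225,y,.11075) for y in(-.02,.02)]+[w(.02475,y,.11075) for y in(-.02,.02)]),1).tolist())
E
```

```text
T +x edge [ 0.48260504 -0.2875791   0.178     ] T -y edge [ 0.47636614 -0.30429209  0.178     ]
S -x edge [ 0.4776068  -0.29134011  0.178     ] [ 0.47625742 -0.28309865  0.178     ] S top left corner(-y,-x) [ 0.47764904 -0.30793163  0.178     ] right (+y) corner [ 0.4787562  -0.27911221  0.178     ]
head top: front-edge T [ 0.46304148 -0.29624767  0.111     ] [(200, np.uint8(35)), (201, np.uint8(63)), (202, np.uint8(69)), (203, np.uint8(80)), (204, np.uint8(119)), (205, np.uint8(169)), (206, np.uint8(194)), (207, np.uint8(201)), (208, np.uint8(184)), (209, np.uint8(141)), (210, np.uint8(137)), (211, np.uint8(175)), (212, np.uint8(193)), (213, np.uint8(196)), (214, np.uint8(196)), (215, np.uint8(196))]
[(318, np.uint8(66)), (319, np.uint8(68)), (320, np.uint8(70)), (321, np.uint8(72)), (322, np.uint8(72)), (323, np.uint8(109)), (324, np.uint8(165)), (325, np.uint8(194)), (326, np.uint8(201)), (327, np.uint8(199)), (328, np.uint8(201)), (329, np.uint8(202)), (330, np.uint8(201)), (331, np.uint8(201)), (332, np.uint8(201)), (333, np.uint8(203)), (334, np.uint8(202)), (335, np.uint8(202)
[... 276 characters left out ...]
, [337.7, 208.8]]
0.08 S [[192.8, 188.2], [183.5, 191.6], [191.4, 185.5], [182.1, 188.9]] [[194.7, 197.6], [182.9, 202.1], [193.3, 194.9], [181.5, 199.3]]
0.1 T [[328.2, 194.4], [339.3, 193.4], [328.8, 198.8], [339.9, 197.7]] [[323.2, 205.7], [337.2, 204.3], [323.8, 210.1], [337.8, 208.7]]
0.1 S [[192.8, 188.1], [183.6, 191.7], [191.3, 185.4], [182.1, 189.0]] [[194.6, 197.6], [182.8, 202.2], [193.1, 194.9], [181.4, 199.5]]
0.12 T [[328.2, 194.5], [339.2, 193.2], [328.9, 198.9], [339.9, 197.6]] [[323.3, 205.8], [337.3, 204.2], [324.0, 210.2], [338.0, 208.5]]
0.12 S [[192.8, 188.0], [183.6, 191.7], [191.3, 185.4], [182.1, 189.1]] [[194.5, 197.5], [182.8, 202.3], [192.9, 194.9], [181.3, 199.6]]
```

Emit:
jog_arm(
  commands=[
    [[0.568,-0.798,0.135],[0,0,-0.22],-1],
    [[0.568,-0.798,0.135],[0,0,-0.22],-1],
    [[0.568,-0.798,0.135],[0,0,-0.22],-1],
    [[0.568,-0.798,0.135],[0,0,-0.22],-1],
    [[0.568,-0.798,0.135],[0,0,-0.22],-1],
    [[0.568,-0.798,0.135],[0,0,-0.22],-1],
    [[0.568,-0.798,0.135],[0,0,-0.22],-1],
    [[0.568,-0.798,0.135],[0,0,-0.22],-1],
    [[0.568,-0.798,0.135],[0,0,-0.22],-1],
    [[0.568,-0.798,0.135],[0,0,-0.22],-1],
  ],
)

```text
t: 2.8
tool_pos: [0.501, 0.097, 0.3002]
orientation: [2.31, 2.128, 0.001]
force: [-0.2, 0.7, 0.1]
opening: 0.093
```

```bash
cat >> h.py <<'E'
def st(pr=True):
    s=robot.read_state(); R=cv2.Rodrigues(np.array(s["orientation"]))[0]
    s["R"]=R; s["jaw"]=np.arctan2(R[1,1],R[0,1])
    if pr: print("t",round(s["t"],2),"pos",np.round(s["tool_pos"],4),"jaw",round(s["jaw"],4),"zax",np.round(R[:,2],3),"F",np.round(s["force"],1),"M",np.round(s["wrist_torque"],2),"op",round(s["opening"],4),"q",np.round(s["q"],2))
    return s
E
python3 -c "
from h import *
st()"
```

```text
t 2.8 pos [0.501  0.097  0.3002] jaw -0.0821 zax [ 0.001 -0.    -1.   ] F [-0.2  0.7  0.1] M [-0.07  0.09 -0.01] op 0.093 q [ 0.09 -0.13  1.61 -0.    1.67  0.17]
```

Emit:
jog_arm(
  commands=[
    [[-0.036,-0.648,-0.1],[0,0,-0.221],-1],
    [[-0.036,-0.648,-0.1],[0,0,-0.221],-1],
    [[-0.036,-0.648,-0.1],[0,0,-0.221],-1],
    [[-0.036,-0.648,-0.1],[0,0,-0.221],-1],
    [[-0.036,-0.648,-0.1],[0,0,-0.221],-1],
    [[-0.036,-0.648,-0.1],[0,0,-0.221],-1],
    [[-0.036,-0.648,-0.1],[0,0,-0.221],-1],
    [[-0.036,-0.648,-0.1],[0,0,-0.221],-1],
    [[-0.036,-0.648,-0.1],[0,0,-0.221],-1],
    [[-0.036,-0.648,-0.1],[0,0,-0.221],-1],
  ],
)

```text
t: 4.05
tool_pos: [0.4795, -0.2915, 0.2404]
orientation: [3.136, 0.161, 0.0]
force: [-0.5, 0.8, 0.4]
opening: 0.0929
```

```bash
python3 -c "
from h import *
s=st()
for n,cr in (('top',(270,140,400,240)),('scene',(130,110,260,240))):
    c=cam(n); save(c,n+'1.png',cr,5); p=s['tool_pos']; print(n,proj(c,[p+s['R'][:,1]*.0465,p-s['R'][:,1]*.0465,p]))
"
```

```text
t 4.05 pos [ 0.4795 -0.2915  0.2404] jaw -1.4683 zax [ 0.    -0.001 -1.   ] F [-0.5  0.8  0.4] M [-0.05  0.14 -0.06] op 0.0929 q [-0.64  0.02  1.57 -0.    1.56  0.83]
top [[356.05178183 188.66611776]
 [319.92873587 192.25303667]
 [338.03729847 190.45539201]]
scene [[170.38685694 180.51601469]
 [200.14625297 169.33436464]
 [185.40413144 174.8688229 ]]
```

View pics/top1.png

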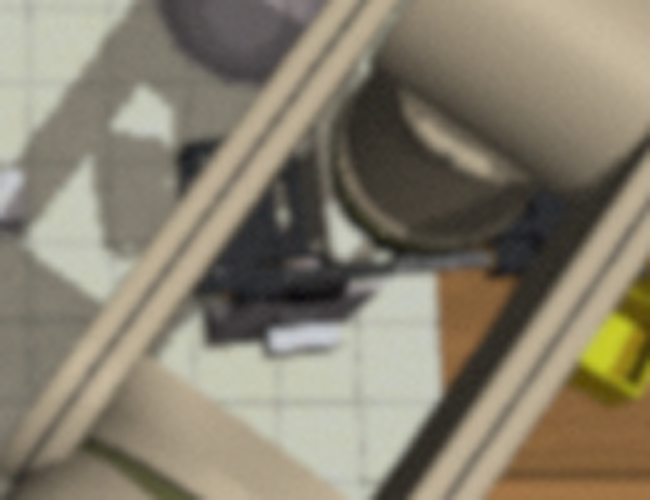

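View pics/scene1.png

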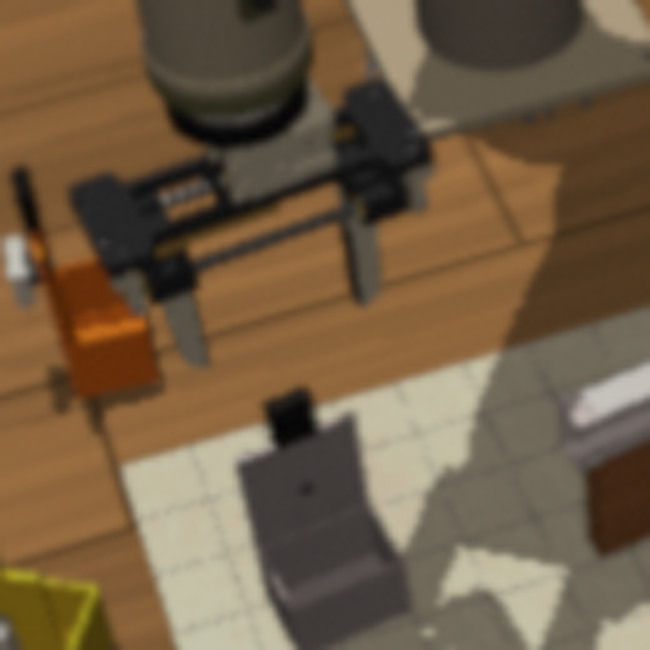

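Emit:
jog_arm(
  commands=[
    [[0,0,-0.08],[0,0,0],-1],
    [[0,0,-0.154],[0,0,0],-1],
    [[0,0,-0.154],[0,0,0],-1],
    [[0,0,-0.154],[0,0,0],-1],
  ],
  newtons=20,
)

```text
t: 4.65
tool_pos: [0.4804, -0.2917, 0.1499]
orientation: [3.135, 0.161, 0.002]
force: [0.7, 1.3, 0.6]
opening: 0.0929
```

```bash
python3 -c "
from h import *
s=st()
for n,cr in (('top',(270,140,400,240)),('scene',(130,110,260,240))):
    c=cam(n); save(c,n+'2.png',cr,5)
"
```

```text
t 4.65 pos [ 0.4804 -0.2917  0.1499] jaw -1.4679 zax [ 0.002 -0.002 -1.   ] F [0.7 1.3 0.6] M [-0.02  0.14  0.02] op 0.0929 q [-0.64  0.07  1.68 -0.    1.39  0.83]
```

View pics/scene2.png

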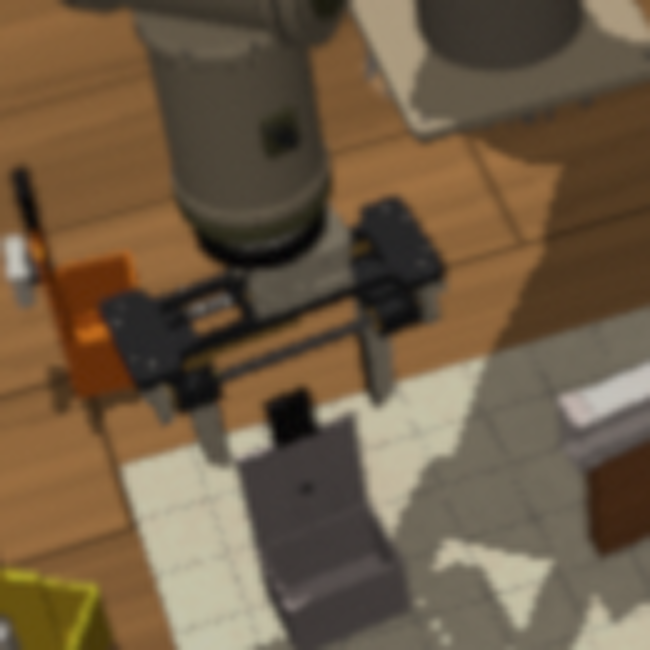

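Emit:
jog_arm(
  commands=[
    [[0,0,0],[0,0,0],1],
    [[0,0,0],[0,0,0],1],
    [[0,0,0],[0,0,0],1],
    [[0,0,0],[0,0,0],1],
    [[0,0,0],[0,0,0],1],
    [[0,0,0],[0,0,0],1],
  ],
  newtons=20,
)

```text
t: 5.5
tool_pos: [0.481, -0.2923, 0.1508]
orientation: [3.134, 0.161, 0.005]
force: [0.4, 0.6, 0.6]
opening: 0.0373
```

```bash
python3 -c "
from h import *
s=st()
"
```

```text
t 5.5 pos [ 0.481  -0.2923  0.1508] jaw -1.4683 zax [ 0.003 -0.004 -1.   ] F [0.4 0.6 0.6] M [-0.04  0.11 -0.08] op 0.0373 q [-0.64  0.07  1.68 -0.    1.39  0.83]
```

Emit:
jog_arm(
  commands=[
    [[0,0,-0.004],[0,0,0],1],
    [[0,0,-0.004],[0,0,0],1],
    [[0,0,-0.004],[0,0,0],1],
    [[0,0,-0.004],[0,0,0],1],
  ],
  newtons=45,
)

```text
t: 6.0
tool_pos: [0.4814, -0.293, 0.1493]
orientation: [3.132, 0.16, 0.007]
force: [-0.7, -1.4, 5.5]
opening: 0.0296
```

```bash
python3 -c "
from h import *
s=st()
"
```

```text
t 6.0 pos [ 0.4814 -0.293   0.1493] jaw -1.4685 zax [ 0.005 -0.005 -1.   ] F [-0.7 -1.4  5.5] M [-0.45  0.37  0.  ] op 0.0296 q [-0.64  0.07  1.68 -0.    1.38  0.83]
```

```bash
python3 -c "
from h import *
T=cam('top');S=cam('scene')
print('bowl',onz(T,(321,137),.055),onz(S,(215,261),.055)); print('pot',onz(T,(223,124),.036),onz(S,(314,249),.036)); print('bottle',onz(T,(123,237),.08),onz(S,(340,147),.08))
save(T,'top3.png',(270,120,400,240),5);save(S,'scene3.png',(130,110,260,240),5)
"
```

```text
bowl [ 0.68527256 -0.28364888  0.055     ] [ 0.67373609 -0.28131533  0.055     ]
pot [0.73326157 0.01592567 0.036     ] [0.7363172  0.01550452 0.036     ]
bottle [0.37654919 0.29461006 0.08      ] [0.40939546 0.2795012  0.08      ]
```

View pics/scene3.png

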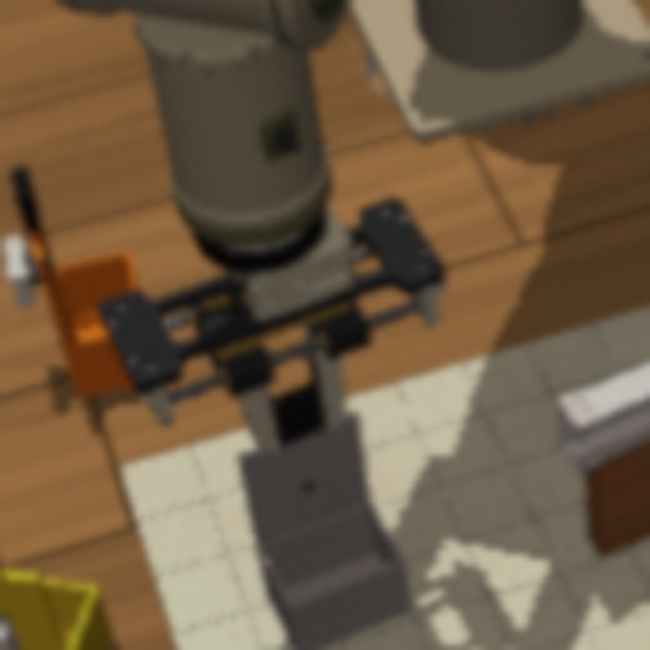

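Emit:
jog_arm(
  commands=[
    [[0,0,0.05],[0,0,0],1],
    [[0,0,0.1],[0.0008,0.0008,0.004],1],
    [[0,0,0.1],[0.0008,0.0008,0.004],1],
    [[0.06,0.09,0.1],[0.0008,0.0008,0.004],1],
    [[0.126,0.195,0.1],[0.0008,0.0008,0.004],1],
    [[0.126,0.195,0.1],[0.0008,0.0008,0.004],1],
    [[0.126,0.195,0.1],[0.0008,0.0008,0.004],1],
    [[0.126,0.195,0.1],[0.0008,0.0008,0.004],1],
  ],
)

```text
t: 7.1
tool_pos: [0.5561, -0.1762, 0.2079]
orientation: [-3.134, -0.199, 0.004]
force: [0.7, -1.1, -3.2]
opening: 0.0296
```

```bash
python3 -c "
from h import *
st()
T=cam('top');S=cam('scene')
st()
save(T,'top4.png',(200,120,330,220),6);save(S,'scene4.png',(170,110,300,210),6)
"
```

```text
t 7.1 pos [ 0.5561 -0.1762  0.2079] jaw -1.444 zax [-0.002  0.001 -1.   ] F [ 0.7 -1.1 -3.2] M [-0.01  0.18 -0.04] op 0.0296 q [-0.39  0.09  1.55 -0.    1.5   1.05]
t 7.2 pos [ 0.5562 -0.1766  0.2085] jaw -1.4446 zax [-0.001  0.001 -1.   ] F [ 0.4  0.6 -2.5] M [-0.05  0.19 -0.04] op 0.0295 q [-0.4   0.09  1.55 -0.    1.5   1.05]
```

View pics/scene4.png

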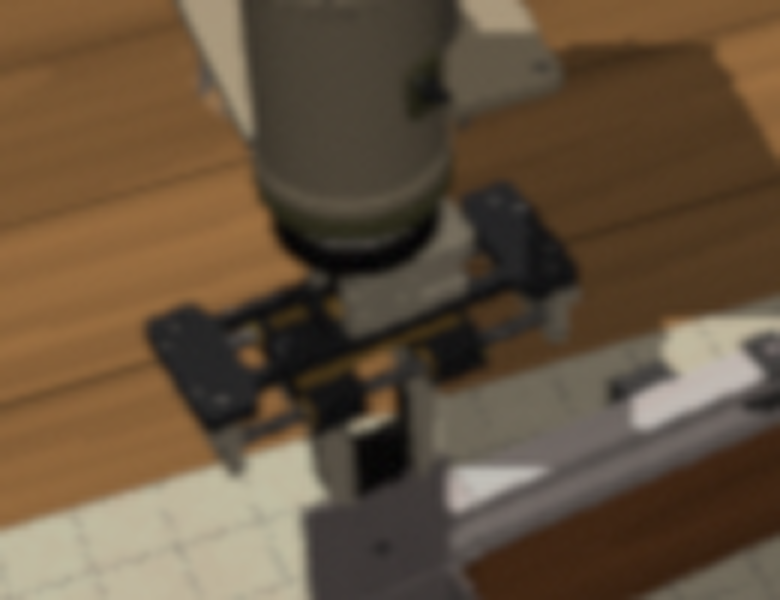

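View pics/top4.png

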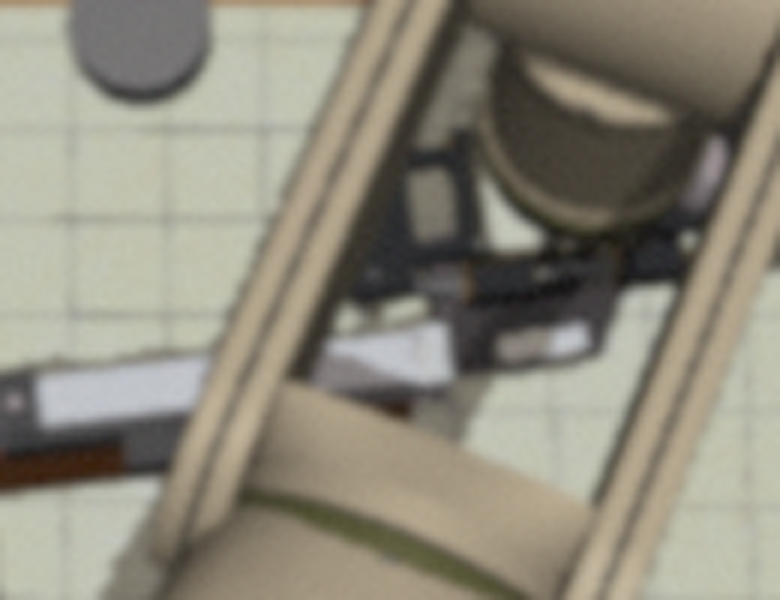

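```bash
python3 - <<'E'
from h import *
T=cam('top');s=st()
im=T["pixels"].astype(int)
print("cols 276..304"); 
for v in range(168,188): print(v,' '.join(f"{x:3d}" for x in im[v,276:304].max(1)))
S=cam("scene");save(S,'scene5.png',(210,170,300,240),8)
d=.127;ex=np.array([-np.cos(d),-np.sin(d),0]);ey=np.array([np.sin(d),-np.cos(d),0])
g=np.array([*s["tool_pos"][:2],0]); z=.170+(s["tool_pos"][2]-.2085)
print(proj(T,[g+ex*x+ey*y+[0,0,z] for x,y in((.01225,-.02),(.01225,.02),(.02475,.02),(.02475,-.02))]))
E
```

```text
t 7.25 pos [ 0.5564 -0.1767  0.2088] jaw -1.4447 zax [-0.001  0.    -1.   ] F [-0.8 -0.1 -2.4] M [-0.01  0.13 -0.01] op 0.0297 q [-0.4   0.09  1.55 -0.    1.5   1.05]
cols 276..304
168  88  80  68  52  41  41  40  40  37  39  31  33  29  28  24  30  28  28  26  39  49  59  58  62  65  61  59  74
169  82  74  60  43  32  32  29  31  29  25  27  24  22  32  34  41  36  38  43  49  60  64  68  67  65  68  69  99
170  70  60  51  34  31  36  33  31  30  33  32  35  35  42  45  44  47  48  52  57  62  67  67  66  68  65  81 119
171  66  59  53  50  48  50  45  43  43  42  43  45  43  43  47  46  47  51  56  63  66  65  66  68  66  70  94 134
172  68  67  63  63  57  55  51  49  47  43  45  46  46  46  45  47  53  57  66  70  70  68  70  65  66  77 113 153
173  70  66  66  64  58  51  46  48  44  45  45  49  49  52  52  52  63  79  98 109 110  94  78  66  66  93 136 172
174  70  67  65  63  56  49  50  47  54  57  67  76  83  84  84  92 111 129 147 164 163 137  97  73  70 104 153 183
175  68  65  60  56  50  47  55  70  83  92 105 115 123 125 121 131 154 174 188 196 188 159 111  79  79 117
[... 817 characters left out ...]
196
183 109 112 114 114 119 134 162 177 179 181 181 187 192 193 191 186 188 193 194 197 196 196 195 194 196 195 195 198
184 116 121 124 121 131 147 173 190 194 195 196 194 195 196 194 191 190 195 197 197 197 197 197 196 196 196 197 195
185 116 123 124 129 141 164 186 195 197 195 196 195 197 194 192 189 191 195 195 195 195 197 196 197 197 196 195 195
186 115 125 125 135 159 181 194 194 197 196 197 195 197 196 194 189 190 191 195 196 194 194 196 195 194 195 196 195
187 113 121 124 136 164 185 192 193 191 192 192 191 193 190 189 185 184 188 192 192 193 192 193 191 192 192 193 186
[[283.28115821 173.33708944]
 [297.84684702 171.56788394]
 [298.52133768 176.00187563]
 [283.92610131 177.78032669]]
```

View pics/scene5.png

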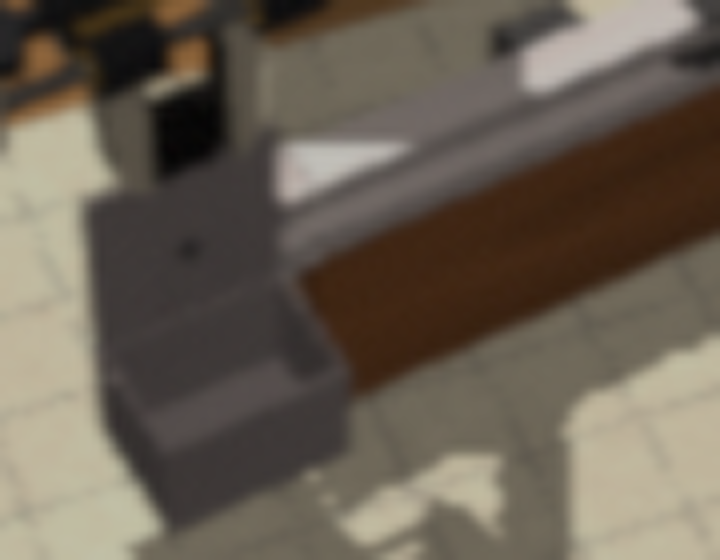

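```bash
cat > pose.py <<'E'
from fit import *
def pose_fit(obs,v0,free):
    v0=np.array(v0,float)
    def X(v,P): return cv2.Rodrigues(np.array([0,0,v[5]]))[0]@cv2.Rodrigues(np.array([v[3],v[4],0.]))[0]@np.array(P)+v[:3]
    def full(p): v=v0.copy(); v[free]=p; return v
    def r(p): v=full(p); return np.concatenate([proj(c,[X(v,P)])[0]-uv for c,P,uv in obs])
    s=least_squares(r,v0[free],loss='soft_l1',x_scale=.01); print(np.round(full(s.x),4)); print(np.round(r(v0[free]).reshape(-1,2),1).tolist());print(np.round(r(s.x).reshape(-1,2),1).tolist()); return full(s.x)
E
python3 - <<'E'
from pose import *
s=lambda p:up(p,(210,170),8)
# caddy frame origin=grip centre
So=[(S,[-.0025,.04,-.018],s((90,207))),(S,[-.0025,-.04,-.018],s((274,137))),(S,[-.0595,.04,-.105],s((163,447))),(S,[-.0595,-.04,-.105],s((348,370))),(S,[-.0595,.04,-.16],s((178,530))),(S,[-.0595,-.04,-.16],s((350,448)))]
To=[(T,[.01225,-.02,-.04925],(283,175.5)),(T,[.01225,.02,-.04925],(297.5,173.1)),(T,[.02475,-.02,-.04925],(283,179.8)),(T,[.02475,.02,-.04925],(297.8,178.3))]
v0=[.5564,-.1767,.2088-.1493+.160,0,0,np.pi+.127]
print("S only"); pose_fit(So,v0,[0,1,4,5])
print("all"); pose_fit(So+To,v0,[0,1,4,5])
pose_fit(So+To,v0,[0,1,3,4,5])
E
```

```text
S only
[ 0.5536 -0.1753  0.2195  0.     -0.0663  3.2767]
[[-0.5, 1.1], [0.9, -0.5], [0.9, 2.7], [1.4, 1.7], [0.0, 2.9], [1.4, 2.6]]
[[-0.5, 0.1], [0.8, -1.6], [0.2, 0.9], [0.5, -0.1], [-1.2, 0.2], [-0.1, -0.1]]
all
[ 0.5537 -0.1747  0.2195  0.     -0.0678  3.2683]
[[-0.5, 1.1], [0.9, -0.5], [0.9, 2.7], [1.4, 1.7], [0.0, 2.9], [1.4, 2.6], [0.3, -2.2], [0.3, -1.5], [0.9, -2.0], [0.7, -2.3]]
[[-0.4, -0.0], [1.0, -1.5], [0.2, 0.9], [0.6, -0.0], [-1.2, 0.1], [-0.0, -0.0], [-0.2, -0.1], [-0.1, 0.5], [0.4, -0.0], [0.3, -0.3]]
[ 0.5539 -0.1755  0.2195 -0.0109 -0.0695  3.2593]
[[-0.5, 1.1], [0.9, -0.5], [0.9, 2.7], [1.4, 1.7], [0.0, 2.9], [1.4, 2.6], [0.3, -2.2], [0.3, -1.5], [0.9, -2.0], [0.7, -2.3]]
[[-0.6, 0.1], [0.9, -1.5], [0.1, 0.9], [0.6, -0.0], [-1.1, -0.0], [0.2, -0.1], [-0.2, -0.2], [-0.1, 0.6], [0.4, -0.1], [0.2, -0.2]]
```

Emit:
jog_arm(
  commands=[
    [[0.003,0.003,-0.01],[0.0014,-0.0107,0],1],
    [[0.006,0.007,-0.03],[0.0014,-0.0107,0],1],
    [[0.006,0.007,-0.041],[0.0014,-0.0107,0],1],
    [[0.006,0.007,-0.041],[0.0014,-0.0107,0],1],
    [[0.006,0.007,-0.041],[0.0014,-0.0107,0],1],
  ],
  newtons=60,
)

```text
t: 8.02
tool_pos: [0.5606, -0.1724, 0.1848]
orientation: [-3.129, -0.198, -0.105]
force: [-0.6, -0.2, -2.0]
opening: 0.0295
```

```bash
python3 - <<'E'
from h import *
T=cam('top');s=st();S=cam("scene")
save(S,'scene6.png',(210,170,300,240),8);save(T,'top6.png',(235,150,315,210),9)
im=T["pixels"].astype(int)
for v in range(168,186): print(v,' '.join(f"{x:3d}" for x in im[v,270:304].max(1)))
E
```

```text
t 8.07 pos [ 0.5606 -0.1724  0.185 ] jaw -1.4441 zax [ 0.067  0.009 -0.998] F [ 0.2 -0.5 -1.6] M [ 0.05  0.25 -0.03] op 0.0293 q [-0.41  0.05  1.64  0.03  1.4   1.03]
168  55  62  75  79  78  77  64  53  48  55  76  91 100  94  91  85  85  88  88  86  88  91  94  79  59  51  51  48  49  44  40  35  30  28
169  70  77  85  91  92  94  84  61  54  53  55  60  62  61  55  60  67  84  88  85  81  81  75  67  53  51  49  47  44  46  42  34  27  32
170  87  88  93  96  98 102  86  64  52  52  53  54  53  55  52  52  58  67  70  65  61  59  54  51  45  49  52  54  52  54  52  51  52  60
171 102  95  89  83  85  89  80  60  53  51  51  50  54  45  47  47  47  47  51  52  50  43  42  44  48  53  56  60  67  83  94 103 110 114
172  97  91  84  74  70  67  63  47  45  44  44  45  37  37  38  36  37  37  45  47  50  51  53  55  58  58  61  66  90 126 151 159 160 162
173 107 108 115 106  88  64  47  38  37  39  34  36  39  40  41  41  41  51  60  68  76  76  84  87  88  76  64  74 111 156 181 187 187 188
174 152 161 166 156 123  77  51  43  38  39  47  62  84  91  89  83  81  88  96 106 113 117 1
[... 886 characters left out ...]

181 195 196 197 194 180 153 132 123 124 119 109 100  96 101 115 143 166 172 176 178 176 177 182 190 194 197 196 195 197 196 196 195 198 197
182 192 192 187 184 171 147 127 125 123 124 120 113 114 125 144 172 188 193 193 196 191 188 190 196 197 197 197 196 196 197 197 197 195 197
183 166 168 157 152 142 130 123 124 124 123 122 121 124 139 161 185 194 196 196 196 191 188 190 194 195 196 198 195 195 197 193 196 196 196
184 126 123 113 109 113 114 118 122 123 124 126 125 129 147 173 192 196 196 196 195 193 188 190 195 196 196 195 196 197 197 195 198 195 198
185 114 108 103  97 100 107 117 121 127 127 125 126 136 159 184 194 196 196 196 197 194 187 190 194 195 196 195 196 196 196 197 196 197 197
```

View pics/scene6.png

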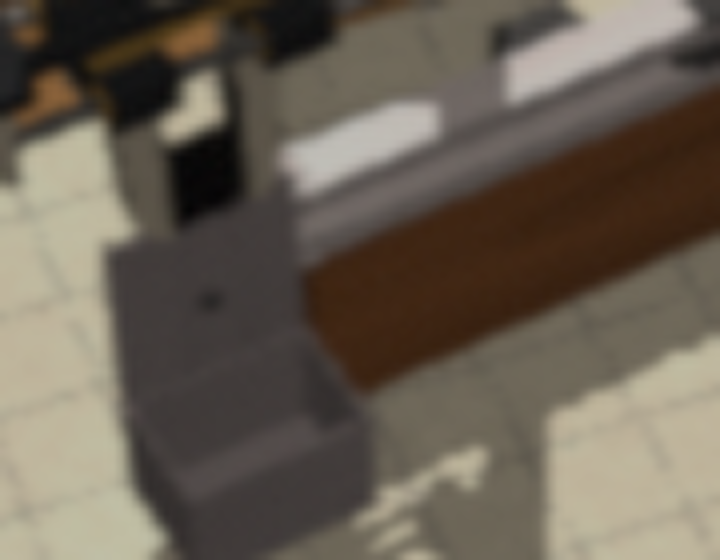

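View pics/top6.png

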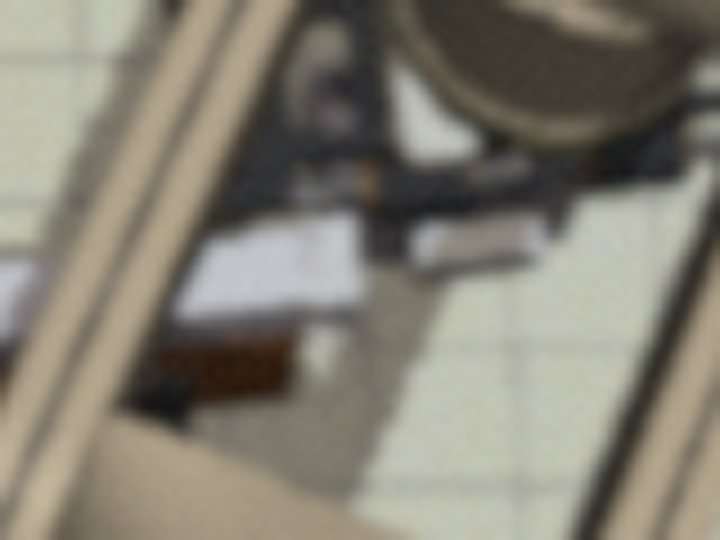

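```bash
python3 - <<'E'
from pose import *
s=lambda p:up(p,(210,170),8)
So=[(S,[-.0025,.04,-.018],s((109,246))),(S,[-.0025,-.04,-.018],s((294,178))),(S,[-.0595,.04,-.105],s((187,497))),(S,[-.0595,-.04,-.105],s((370,422)))]
To=[(T,[.01225,-.02,-.04925],(280.2,174.9)),(T,[.01225,.02,-.04925],(295.3,172.7)),(T,[.02475,-.02,-.04925],(280.6,179.1)),(T,[.02475,.02,-.04925],(295.6,177.2))]
v0=[.5606-.0034,-.1724+.0017,.185+.0107,0,0,np.pi+.127]
for f in ([0,1,4,5],[0,1,2,4,5]):
    v=pose_fit(So+To,v0,f)
    h=cv2.Rodrigues(np.array([0,0,v[5]]))[0]@cv2.Rodrigues(np.array([v[3],v[4],0.]))[0]@np.array([.0185,0,-.065])+v[:3]
    d=.127; q=h-np.array([.5147,.0102,0]); print("head",h,"rail x,y",q[0]*-np.cos(d)-q[1]*np.sin(d),q[0]*np.sin(d)-q[1]*np.cos(d))
E
```

```text
[ 0.5584 -0.1709  0.1957  0.     -0.0115  3.2506]
[[-0.3, 1.0], [0.6, -0.7], [0.3, 0.7], [0.7, -0.5], [0.3, 0.3], [-0.5, 0.7], [0.5, 0.4], [-0.2, 0.6]]
[[-0.4, 1.1], [0.8, -0.3], [-0.2, 0.8], [0.4, -0.0], [0.3, -0.1], [-0.5, 0.6], [0.4, 0.1], [-0.2, 0.5]]
head [ 0.53928399 -0.17304069  0.13091688] rail x,y -0.0011769373225446154 0.184878706481064
[ 0.5585 -0.1709  0.198   0.     -0.0115  3.2444]
[[-0.3, 1.0], [0.6, -0.7], [0.3, 0.7], [0.7, -0.5], [0.3, 0.3], [-0.5, 0.7], [0.5, 0.4], [-0.2, 0.6]]
[[-0.5, 0.6], [0.8, -0.7], [-0.4, 0.4], [0.3, -0.3], [0.3, -0.4], [-0.4, 0.4], [0.4, -0.2], [-0.2, 0.3]]
head [ 0.53938959 -0.17291713  0.13321845] rail x,y -0.0012973423609997196 0.184769524283705
```

Emit:
jog_arm(
  commands=[
    [[-0.003,0.008,-0.001],[0,0,0],1],
    [[-0.004,0.016,-0.001],[0,0,0],1],
    [[-0.005,0.024,-0.001],[0,0,0],1],
    [[-0.006,0.032,-0.001],[0,0,0],1],
    [[-0.007,0.04,-0.001],[0,0,0],1],
    [[-0.008,0.05,-0.001],[0,0,0],1],
    [[-0.008,0.05,-0.001],[0,0,0],1],
  ],
)

```text
t: 9.1
tool_pos: [0.5556, -0.1419, 0.1844]
orientation: [-3.129, -0.199, -0.105]
force: [-0.7, 0.1, -1.9]
opening: 0.0295
```

```bash
cat >> h.py <<'E'
def rail(h,d=.127):
    q=np.array(h)-np.array([.5147,.0102,0]); return np.round([q[0]*-np.cos(d)-q[1]*np.sin(d),q[0]*np.sin(d)-q[1]*np.cos(d),q[2]],4)
def hd():
    s=st(); p=s["tool_pos"]
    print("head in rail ~",rail(p+[-.0214,-.0007,-.0543]))
    F=s["force"];d=.127; print("F rail x,y,z",np.round([-F[0]*np.cos(d)-F[1]*np.sin(d),F[0]*np.sin(d)-F[1]*np.cos(d),F[2]],1)); return s
E
python3 - <<'E'
from h import *
s=hd()
T=cam('top');S=cam("scene");hd()
save(S,'scene7.png',(210,150,310,225),8);save(T,'top7.png',(235,150,315,210),9)
E
```

```text
t 9.1 pos [ 0.5556 -0.1419  0.1844] jaw -1.4437 zax [ 0.067  0.009 -0.998] F [-0.7  0.1 -1.9] M [-0.03  0.39  0.01] op 0.0295 q [-0.36  0.01  1.67  0.03  1.39  1.08]
head in rail ~ [0.     0.1541 0.1301]
F rail x,y,z [ 0.7 -0.2 -1.9]
t 9.2 pos [ 0.5557 -0.1423  0.1844] jaw -1.444 zax [ 0.067  0.009 -0.998] F [-0.2  0.1 -1.9] M [-0.01  0.43  0.03] op 0.0292 q [-0.36  0.01  1.67  0.03  1.39  1.08]
head in rail ~ [-0.      0.1545  0.1301]
F rail x,y,z [ 0.2 -0.2 -1.9]
```

View pics/scene7.png

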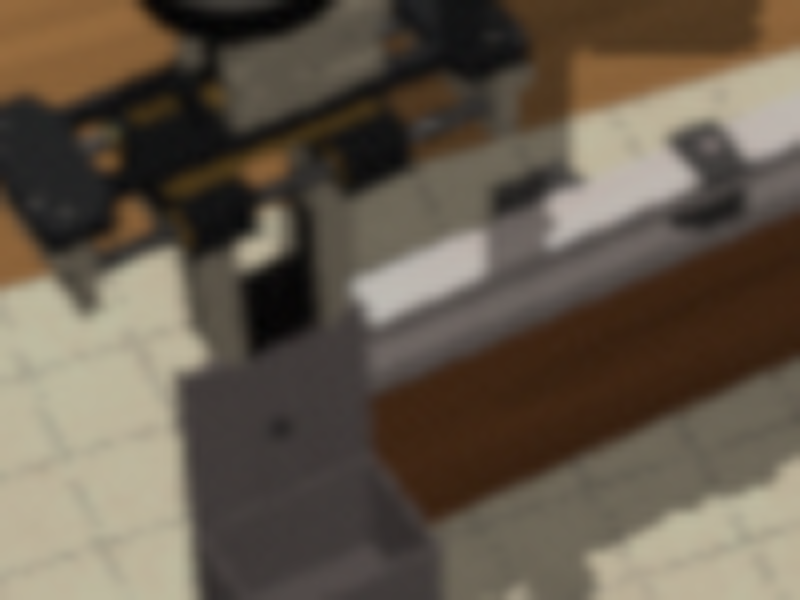

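View pics/top7.png

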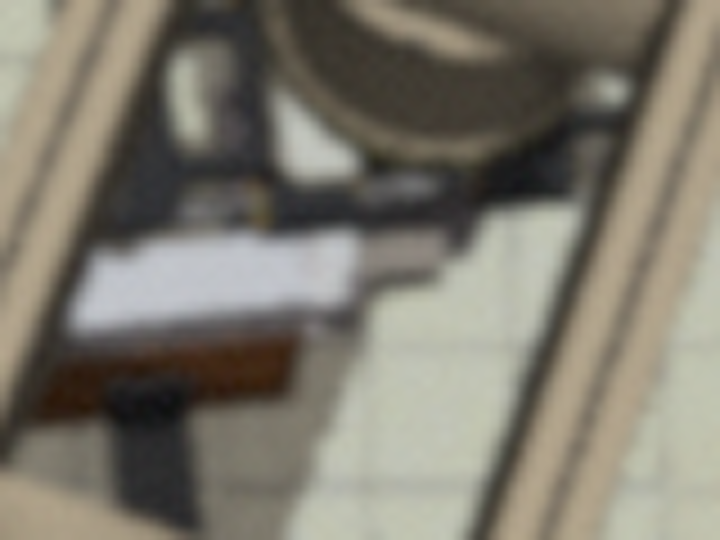

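Emit:
jog_arm(
  commands=[
    [[-0.002,0.006,0],[0,0,0],1],
    [[-0.003,0.012,0],[0,0,0],1],
    [[-0.004,0.018,0],[0,0,0],1],
    [[-0.005,0.024,0],[0,0,0],1],
    [[-0.005,0.03,0],[0,0,0],1],
    [[-0.005,0.033,0],[0,0,0],1],
  ],
)

```text
t: 9.95
tool_pos: [0.5524, -0.1225, 0.1843]
orientation: [-3.129, -0.199, -0.105]
force: [-1.2, -1.4, -2.4]
opening: 0.0296
```

```bash
python3 - <<'E'
from h import *
s=hd()
E
```

```text
t 9.95 pos [ 0.5524 -0.1225  0.1843] jaw -1.4439 zax [ 0.066  0.008 -0.998] F [-1.2 -1.4 -2.4] M [-0.45  0.77 -0.05] op 0.0296 q [-0.33 -0.01  1.7   0.03  1.39  1.11]
head in rail ~ [0.0007 0.1344 0.13  ]
F rail x,y,z [ 1.4  1.2 -2.4]
```

Emit:
jog_arm(
  commands=[
    [[-0.0015,0.002,0],[0,0,0],1],
    [[-0.003,0.008,0],[0,0,0],1],
    [[-0.004,0.014,0],[0,0,0],1],
    [[-0.0045,0.02,0],[0,0,0],1],
    [[-0.005,0.025,0],[0,0,0],1],
    [[-0.005,0.025,0],[0,0,0],1],
  ],
)

```text
t: 10.7
tool_pos: [0.5494, -0.1072, 0.1843]
orientation: [-3.129, -0.2, -0.105]
force: [0.2, 0.4, -2.2]
opening: 0.0294
```

```bash
python3 - <<'E'
from h import *
s=hd()
E
```

```text
t 10.7 pos [ 0.5494 -0.1072  0.1843] jaw -1.4435 zax [ 0.066  0.008 -0.998] F [ 0.2  0.4 -2.2] M [-0.09  0.29  0.04] op 0.0294 q [-0.3  -0.02  1.71  0.03  1.39  1.14]
head in rail ~ [0.0017 0.1188 0.13  ]
F rail x,y,z [-0.3 -0.3 -2.2]
```

Emit:
jog_arm(
  commands=[
    [[-0.001,0.006,0],[0,0,0],1],
    [[-0.0015,0.012,0],[0,0,0],1],
    [[-0.002,0.018,0],[0,0,0],1],
    [[-0.003,0.024,0],[0,0,0],1],
    [[-0.004,0.03,0],[0,0,0],1],
    [[-0.004,0.033,0],[0,0,0],1],
    [[-0.004,0.033,0],[0,0,0],1],
  ],
)

```text
t: 11.58
tool_pos: [0.547, -0.0872, 0.1843]
orientation: [-3.129, -0.2, -0.105]
force: [-0.0, 0.4, -2.2]
opening: 0.0295
```

```bash
python3 - <<'E'
from h import *
T=cam('top');S=cam("scene");hd()
save(S,'scene8.png',(210,150,310,225),8);save(T,'top8.png',(225,150,305,210),9)
E
```

```text
t 11.68 pos [ 0.5471 -0.0874  0.1843] jaw -1.4435 zax [ 0.066  0.008 -0.998] F [-0.2  0.5 -1.6] M [-0.08  0.23  0.03] op 0.0297 q [-0.27 -0.04  1.73  0.03  1.39  1.17]
head in rail ~ [0.0016 0.0989 0.13  ]
F rail x,y,z [ 0.2 -0.5 -1.6]
```

View pics/scene8.png

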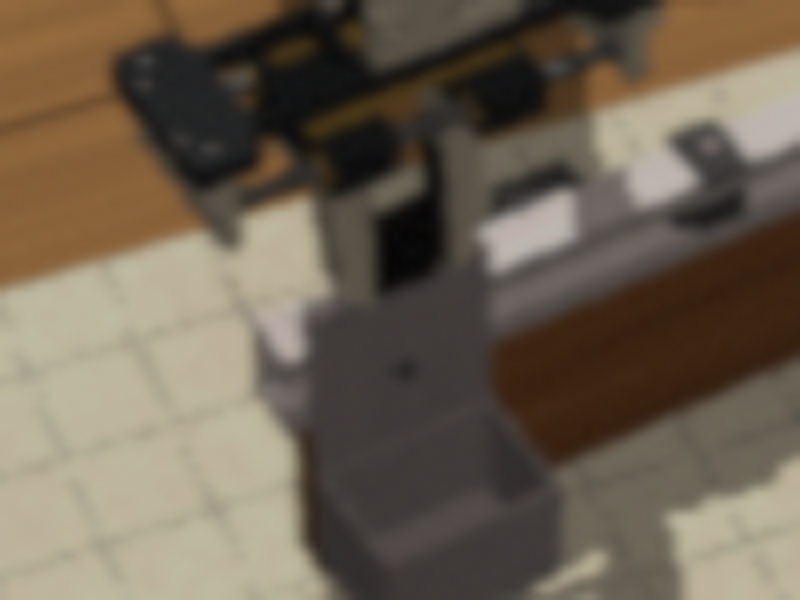

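View pics/top8.png

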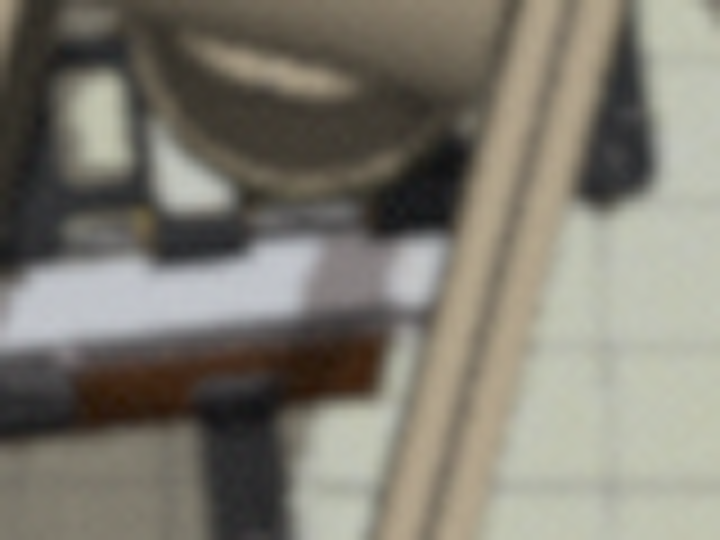

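Emit:
jog_arm(
  commands=[
    [[-0.001,0.008,0],[0,0,0],1],
    [[-0.002,0.016,0],[0,0,0],1],
    [[-0.003,0.024,0],[0,0,0],1],
    [[-0.004,0.032,0],[0,0,0],1],
    [[-0.005,0.04,0],[0,0,0],1],
    [[-0.006,0.048,0],[0,0,0],1],
    [[-0.0065,0.054,0],[0,0,0],1],
    [[-0.0065,0.054,0],[0,0,0],1],
  ],
)

```text
t: 12.68
tool_pos: [0.5432, -0.0548, 0.1843]
orientation: [-3.129, -0.2, -0.105]
force: [-0.2, -0.6, -1.9]
opening: 0.0296
```

```bash
python3 - <<'E'
from h import *
hd()
E
```

```text
t 12.68 pos [ 0.5432 -0.0548  0.1843] jaw -1.4432 zax [ 0.067  0.008 -0.998] F [-0.2 -0.6 -1.9] M [-0.02  0.24 -0.01] op 0.0296 q [-0.21 -0.06  1.75  0.02  1.39  1.23]
head in rail ~ [0.0013 0.066  0.13  ]
F rail x,y,z [ 0.2  0.6 -1.9]
```

Emit:
jog_arm(
  commands=[
    [[-0.0005,0.004,0],[0,0,0],1],
    [[-0.0009,0.007,0],[0,0,0],1],
    [[-0.0013,0.01,0],[0,0,0],1],
    [[-0.0016,0.013,0],[0,0,0],1],
    [[-0.002,0.016,0],[0,0,0],1],
    [[-0.0024,0.019,0],[0,0,0],1],
    [[-0.0028,0.022,0],[0,0,0],1],
  ],
)

```text
t: 13.55
tool_pos: [0.5415, -0.0414, 0.1843]
orientation: [-3.129, -0.2, -0.105]
force: [-0.7, -0.0, -3.1]
opening: 0.0295
```

```bash
python3 - <<'E'
from h import *
hd()
E
```

```text
t 13.55 pos [ 0.5415 -0.0414  0.1843] jaw -1.4431 zax [ 0.066  0.008 -0.998] F [-0.7 -0.  -3.1] M [-0.03  0.22  0.  ] op 0.0295 q [-0.19 -0.07  1.76  0.02  1.39  1.26]
head in rail ~ [0.0013 0.0526 0.13  ]
F rail x,y,z [ 0.7 -0.1 -3.1]
```

Emit:
jog_arm(
  commands=[
    [[-0.0005,0.004,0],[0,0,0],1],
    [[-0.0009,0.007,0],[0,0,0],1],
    [[-0.0013,0.01,0],[0,0,0],1],
    [[-0.0016,0.013,0],[0,0,0],1],
    [[-0.002,0.016,0],[0,0,0],1],
    [[-0.002,0.016,0],[0,0,0],1],
  ],
)

```text
t: 14.3
tool_pos: [0.5402, -0.0317, 0.1843]
orientation: [-3.129, -0.2, -0.105]
force: [0.6, -0.1, -2.0]
opening: 0.03
```

```bash
python3 - <<'E'
from h import *
hd()
E
```

```text
t 14.3 pos [ 0.5402 -0.0317  0.1843] jaw -1.4429 zax [ 0.066  0.008 -0.998] F [ 0.6 -0.1 -2. ] M [-0.06  0.27  0.06] op 0.03 q [-0.17 -0.08  1.76  0.02  1.39  1.27]
head in rail ~ [0.0013 0.0428 0.13  ]
F rail x,y,z [-0.6  0.1 -2. ]
```

Emit:
jog_arm(
  commands=[
    [[-0.0005,0.004,0],[0,0,0],1],
    [[-0.0009,0.007,0],[0,0,0],1],
    [[-0.0013,0.01,0],[0,0,0],1],
    [[-0.0016,0.013,0],[0,0,0],1],
    [[-0.002,0.016,0],[0,0,0],1],
    [[-0.002,0.016,0],[0,0,0],1],
  ],
)

```text
t: 15.05
tool_pos: [0.5393, -0.0225, 0.1846]
orientation: [-3.13, -0.2, -0.106]
force: [0.3, -3.7, -1.0]
opening: 0.0295
```

```bash
python3 - <<'E'
from h import *
hd()
E
```

```text
t 15.05 pos [ 0.5393 -0.0225  0.1846] jaw -1.4432 zax [ 0.067  0.007 -0.998] F [ 0.3 -3.7 -1. ] M [-1.09  0.06 -0.08] op 0.0295 q [-0.15 -0.08  1.77  0.02  1.39  1.29]
head in rail ~ [0.0011 0.0335 0.1303]
F rail x,y,z [ 0.2  3.7 -1. ]
```

Emit:
jog_arm(
  commands=[
    [[-0.0004,0.003,0],[0,0,0],1],
    [[-0.0007,0.005,0],[0,0,0],1],
    [[-0.0009,0.007,0],[0,0,0],1],
    [[-0.0012,0.009,0],[0,0,0],1],
    [[-0.0013,0.01,0],[0,0,0],1],
  ],
)

```text
t: 15.68
tool_pos: [0.5387, -0.0177, 0.1847]
orientation: [-3.132, -0.2, -0.107]
force: [0.5, -7.5, -3.4]
opening: 0.0297
```

```bash
python3 - <<'E'
from h import *
hd()
E
```

```text
t 15.68 pos [ 0.5387 -0.0177  0.1847] jaw -1.4437 zax [ 0.068  0.005 -0.998] F [ 0.5 -7.5 -3.4] M [-1.91 -0.03 -0.09] op 0.0297 q [-0.14 -0.09  1.77  0.01  1.39  1.3 ]
head in rail ~ [0.001  0.0286 0.1304]
F rail x,y,z [ 0.5  7.5 -3.4]
```

Emit:
jog_arm(
  commands=[
    [[-0.0006,0.005,0],[0,0,0],1],
    [[-0.0009,0.007,0],[0,0,0],1],
    [[-0.0011,0.009,0],[0,0,0],1],
    [[-0.0014,0.011,0],[0,0,0],1],
    [[-0.0016,0.013,0],[0,0,0],1],
    [[-0.0018,0.014,0],[0,0,0],1],
  ],
)

```text
t: 16.42
tool_pos: [0.5377, -0.0095, 0.1848]
orientation: [-3.133, -0.199, -0.107]
force: [0.1, -4.5, -2.2]
opening: 0.0296
```

```bash
python3 - <<'E'
from h import *
hd()
E
```

```text
t 16.43 pos [ 0.5377 -0.0095  0.1848] jaw -1.4439 zax [ 0.068  0.005 -0.998] F [ 0.1 -4.5 -2.2] M [-1.16  0.02 -0.07] op 0.0296 q [-0.12 -0.09  1.77  0.01  1.39  1.32]
head in rail ~ [0.001  0.0205 0.1305]
F rail x,y,z [ 0.5  4.5 -2.2]
```

Emit:
jog_arm(
  commands=[
    [[-0.0006,0.005,-0.0005],[0.0005,0,0],1],
    [[-0.0011,0.009,-0.0005],[0.0005,0,0],1],
    [[-0.0015,0.012,-0.0005],[0.0005,0,0],1],
    [[-0.0019,0.015,-0.0005],[0.0005,0,0],1],
    [[-0.0023,0.018,-0.0005],[0.0005,0,0],1],
    [[-0.0027,0.021,-0.0005],[0.0005,0,0],1],
    [[-0.003,0.024,-0.0005],[0.0005,0,0],1],
  ],
)

```text
t: 17.3
tool_pos: [0.5359, 0.0046, 0.1845]
orientation: [-3.13, -0.199, -0.107]
force: [0.7, -4.9, -2.4]
opening: 0.0295
```

```bash
python3 - <<'E'
from h import *
hd()
E
```

```text
t 17.3 pos [0.5359 0.0046 0.1845] jaw -1.4439 zax [ 0.068  0.007 -0.998] F [ 0.7 -4.9 -2.4] M [-1.26  0.08 -0.06] op 0.0295 q [-0.1  -0.1   1.78  0.01  1.39  1.34]
head in rail ~ [0.001  0.0062 0.1302]
F rail x,y,z [-0.1  4.9 -2.4]
```

Emit:
jog_arm(
  commands=[
    [[-0.0006,0.005,0],[0,0,0],1],
    [[-0.0011,0.009,0],[0,0,0],1],
    [[-0.0015,0.012,0],[0,0,0],1],
    [[-0.0019,0.015,0],[0,0,0],1],
    [[-0.0023,0.018,0],[0,0,0],1],
    [[-0.0027,0.021,0],[0,0,0],1],
    [[-0.003,0.024,0],[0,0,0],1],
    [[-0.0034,0.027,0],[0,0,0],1],
  ],
)

```text
t: 18.3
tool_pos: [0.5338, 0.0209, 0.1845]
orientation: [-3.13, -0.199, -0.107]
force: [1.6, -4.8, -1.7]
opening: 0.0295
```

```bash
python3 - <<'E'
from h import *
hd()
T=cam('top');S=cam("scene")
save(S,'scene9.png',(240,130,340,205),8);save(T,'top9.png',(185,150,285,225),8)
E
```

```text
t 18.3 pos [0.5338 0.0209 0.1845] jaw -1.4439 zax [ 0.068  0.007 -0.998] F [ 1.6 -4.8 -1.7] M [-1.19  0.09  0.03] op 0.0295 q [-0.07 -0.1   1.78  0.01  1.39  1.38]
head in rail ~ [ 0.001  -0.0102  0.1302]
F rail x,y,z [-0.9  4.9 -1.7]
```

View pics/scene9.png

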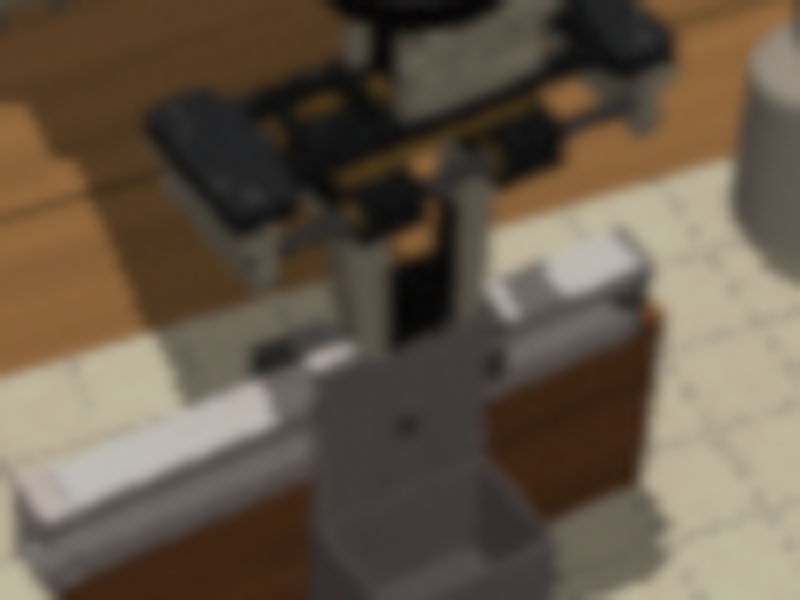

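Emit:
jog_arm(
  commands=[
    [[-0.0004,0.003,0],[0,0,0],1],
    [[-0.0008,0.006,0],[0,0,0],1],
    [[-0.0011,0.009,0],[0,0,0],1],
    [[-0.0014,0.011,0],[0,0,0],1],
    [[-0.0017,0.013,0],[0,0,0],1],
  ],
)

```text
t: 19.02
tool_pos: [0.5327, 0.0292, 0.1845]
orientation: [-3.13, -0.199, -0.107]
force: [1.4, -4.3, -2.8]
opening: 0.0299
```

```bash
python3 - <<'E'
from h import *
hd()
E
```

```text
t 19.02 pos [0.5327 0.0292 0.1845] jaw -1.4438 zax [ 0.068  0.008 -0.998] F [ 1.4 -4.3 -2.8] M [-1.22  0.11 -0.01] op 0.0299 q [-0.05 -0.1   1.79  0.01  1.39  1.39]
head in rail ~ [ 0.0011 -0.0185  0.1302]
F rail x,y,z [-0.8  4.5 -2.8]
```

Emit:
jog_arm(
  commands=[
    [[-0.0004,0.003,0],[0,0,0],1],
    [[-0.0006,0.005,0],[0,0,0],1],
    [[-0.0008,0.006,0],[0,0,0],1],
  ],
)

```text
t: 19.4
tool_pos: [0.5324, 0.0315, 0.1845]
orientation: [-3.132, -0.199, -0.107]
force: [1.2, -10.4, -2.4]
opening: 0.0297
```

```bash
python3 - <<'E'
from h import *
hd()
E
```

```text
t 19.4 pos [0.5324 0.0315 0.1845] jaw -1.4442 zax [ 0.068  0.006 -0.998] F [  1.2 -10.4  -2.4] M [-2.6  -0.04 -0.01] op 0.0297 q [-0.04 -0.1   1.79  0.01  1.39  1.4 ]
head in rail ~ [ 0.0011 -0.0209  0.1302]
F rail x,y,z [ 0.1 10.5 -2.4]
```

Emit:
jog_arm(
  commands=[
    [[-0.0002,0.002,0],[0,0,0],1],
    [[-0.0004,0.003,0],[0,0,0],1],
    [[-0.0004,0.0035,0],[0,0,0],1],
  ],
)

```text
t: 19.77
tool_pos: [0.5324, 0.0318, 0.1846]
orientation: [3.131, 0.198, 0.107]
force: [1.1, -11.6, -2.7]
opening: 0.0295
```

```bash
python3 - <<'E'
from h import *
hd()
T=cam('top');S=cam("scene");hd()
save(S,'scene10.png',(240,130,340,205),8);save(T,'top10.png',(185,150,285,225),8)
E
```

```text
t 19.77 pos [0.5324 0.0318 0.1846] jaw -1.445 zax [ 0.068  0.002 -0.998] F [  1.1 -11.6  -2.7] M [-2.9  -0.01  0.03] op 0.0295 q [-0.04 -0.1   1.79  0.01  1.39  1.4 ]
head in rail ~ [ 0.0011 -0.0212  0.1303]
F rail x,y,z [ 0.4 11.7 -2.7]
t 19.88 pos [0.5324 0.0317 0.1846] jaw -1.445 zax [ 0.068  0.002 -0.998] F [  1.6 -11.3  -3.7] M [-2.87 -0.06  0.01] op 0.0295 q [-0.04 -0.1   1.79  0.01  1.39  1.4 ]
head in rail ~ [ 0.0011 -0.0211  0.1303]
F rail x,y,z [-0.1 11.4 -3.7]
```

View pics/scene10.png

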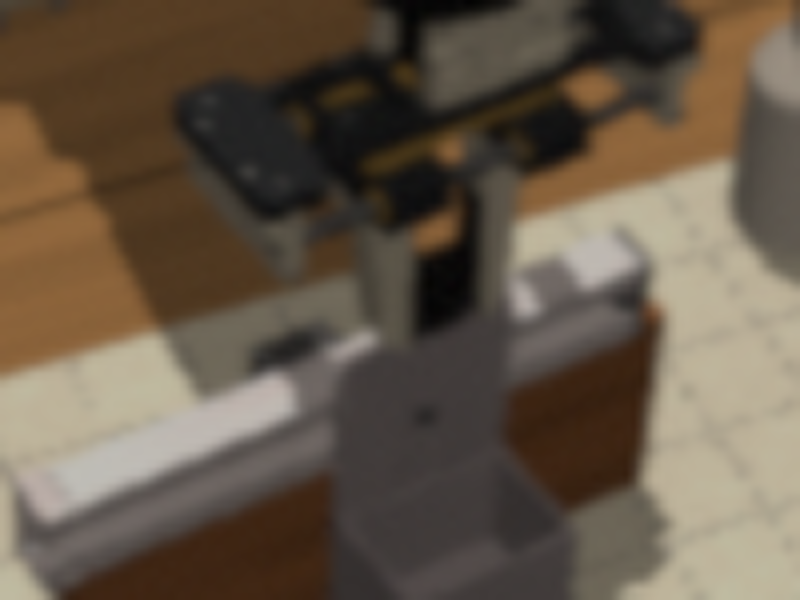

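View pics/top10.png

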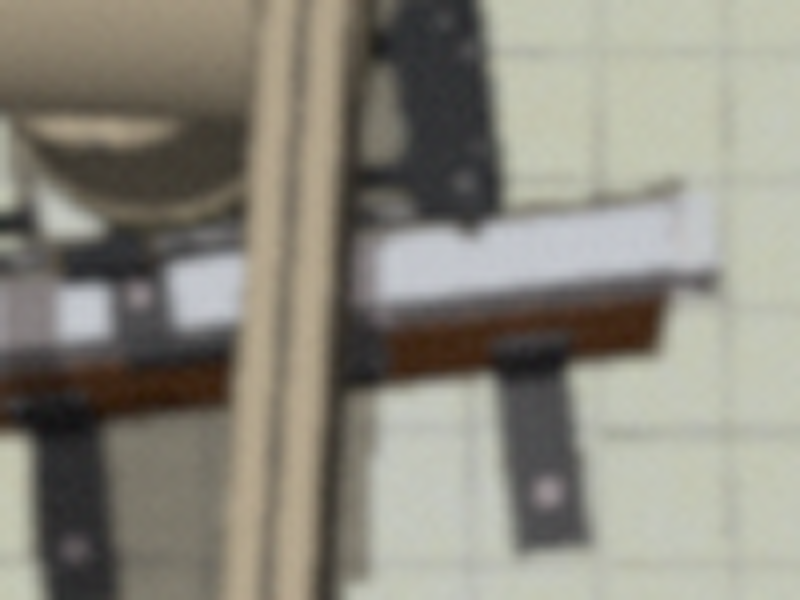

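Emit:
jog_arm(
  commands=[
    [[-0.0002,0.0015,0],[0.001,0.0001,0],1],
    [[-0.0003,0.002,0],[0.002,0.0002,0],1],
    [[-0.0003,0.002,0],[0.0025,0.0003,0],1],
  ],
)

```text
t: 20.25
tool_pos: [0.5323, 0.0311, 0.1845]
orientation: [-3.123, -0.195, -0.106]
force: [1.6, -11.7, -4.2]
opening: 0.0296
```

```bash
python3 - <<'E'
from h import *
hd()
E
```

```text
t 20.25 pos [0.5323 0.0311 0.1845] jaw -1.4458 zax [ 0.067  0.015 -0.998] F [  1.6 -11.7  -4.2] M [-2.91 -0.22  0.  ] op 0.0296 q [-0.05 -0.1   1.79  0.02  1.39  1.39]
head in rail ~ [ 0.0012 -0.0205  0.1302]
F rail x,y,z [-0.1 11.8 -4.2]
```

Emit:
jog_arm(
  commands=[
    [[0.0003,-0.0025,0],[0,0,0],1],
    [[0.0006,-0.005,0],[0,0,0],1],
    [[0.0006,-0.005,0],[0,0,0],1],
  ],
)

```text
t: 20.62
tool_pos: [0.5327, 0.0281, 0.1844]
orientation: [-3.123, -0.195, -0.106]
force: [0.7, -4.7, -2.8]
opening: 0.0297
```

```bash
cat >> h.py <<'E'
def hy():
    s=hd(); print("heady",round(s["tool_pos"][1]+.054*s["R"][1,2],4)); return s
E
python3 - <<'E'
from h import *
hy()
E
```

```text
t 20.62 pos [0.5327 0.0281 0.1844] jaw -1.4458 zax [ 0.067  0.015 -0.998] F [ 0.7 -4.7 -2.8] M [-1.06  0.08 -0.04] op 0.0297 q [-0.06 -0.1   1.79  0.02  1.39  1.39]
head in rail ~ [ 0.0012 -0.0175  0.1301]
F rail x,y,z [-0.1  4.7 -2.8]
heady 0.0289
```

Emit:
jog_arm(
  commands=[
    [[0.0003,-0.0025,0],[0,0,0],1],
    [[0.0004,-0.0035,0],[0,0,0],1],
    [[0.0004,-0.0035,0],[0,0,0],1],
  ],
)

```text
t: 21.0
tool_pos: [0.5329, 0.0264, 0.1843]
orientation: [-3.122, -0.195, -0.106]
force: [0.3, -2.1, -2.3]
opening: 0.0298
```

```bash
python3 - <<'E'
from h import *
hy()
E
```

```text
t 21.0 pos [0.5329 0.0264 0.1843] jaw -1.4457 zax [ 0.067  0.015 -0.998] F [ 0.3 -2.1 -2.3] M [-0.42  0.07 -0.03] op 0.0298 q [-0.06 -0.1   1.79  0.02  1.39  1.38]
head in rail ~ [ 0.0013 -0.0158  0.13  ]
F rail x,y,z [-0.1  2.1 -2.3]
heady 0.0272
```

Emit:
jog_arm(
  commands=[
    [[0.0003,-0.0025,0],[0,0,0],1],
    [[0.0004,-0.003,0],[0,0,0],1],
    [[0.0004,-0.003,0],[0,0,0],1],
  ],
)

```text
t: 21.38
tool_pos: [0.533, 0.0258, 0.1843]
orientation: [-3.12, -0.196, -0.105]
force: [-1.0, 5.0, -2.5]
opening: 0.0298
```

```bash
python3 - <<'E'
from h import *
hy()
E
```

```text
t 21.38 pos [0.533  0.0258 0.1843] jaw -1.4452 zax [ 0.066  0.018 -0.998] F [-1.   5.  -2.5] M [ 1.17  0.23 -0.04] op 0.0298 q [-0.06 -0.1   1.79  0.02  1.39  1.38]
head in rail ~ [ 0.0012 -0.0152  0.13  ]
F rail x,y,z [ 0.3 -5.1 -2.5]
heady 0.0268
```

Emit:
jog_arm(
  commands=[
    [[0,0,0],[-0.0005,0,0],1],
    [[0,0,0],[-0.0005,0,0],1],
  ],
)

```text
t: 21.62
tool_pos: [0.5329, 0.0261, 0.1844]
orientation: [-3.123, -0.196, -0.105]
force: [-0.7, 2.5, -2.3]
opening: 0.0296
```

```bash
python3 - <<'E'
from h import *
hy()
E
```

```text
t 21.62 pos [0.5329 0.0261 0.1844] jaw -1.4449 zax [ 0.066  0.015 -0.998] F [-0.7  2.5 -2.3] M [ 0.68  0.2  -0.03] op 0.0296 q [-0.06 -0.1   1.79  0.02  1.39  1.38]
head in rail ~ [ 0.0012 -0.0155  0.1301]
F rail x,y,z [ 0.4 -2.5 -2.3]
heady 0.0269
```

Now release, opening part way, with a slight forward relief.

Emit:
jog_arm(
  commands=[
    [[0,0.0007,0],[0,0,0],1],
    [[0,0.0007,0],[0,0,0],0.2],
    [[0,0.0007,0],[0,0,0],-0.2],
    [[0,0.0007,0],[0,0,0],-0.4],
    [[0,0.0007,0],[0,0,0],-0.4],
    [[0,0.0007,0],[0,0,0],-0.4],
  ],
)

```text
t: 22.38
tool_pos: [0.533, 0.0265, 0.1844]
orientation: [-3.123, -0.196, -0.105]
force: [-0.4, -0.4, 0.2]
opening: 0.0649
```

```bash
python3 - <<'E'
from h import *
hy()
T=cam('top');S=cam("scene")
save(S,'scene11.png',(240,130,340,205),8)
E
```

```text
t 22.38 pos [0.533  0.0265 0.1844] jaw -1.445 zax [ 0.066  0.015 -0.998] F [-0.4 -0.4  0.2] M [-0.02  0.21 -0.06] op 0.0649 q [-0.06 -0.1   1.79  0.02  1.39  1.38]
head in rail ~ [ 0.0011 -0.0159  0.1301]
F rail x,y,z [0.4 0.4 0.2]
heady 0.0273
```

View pics/scene11.png

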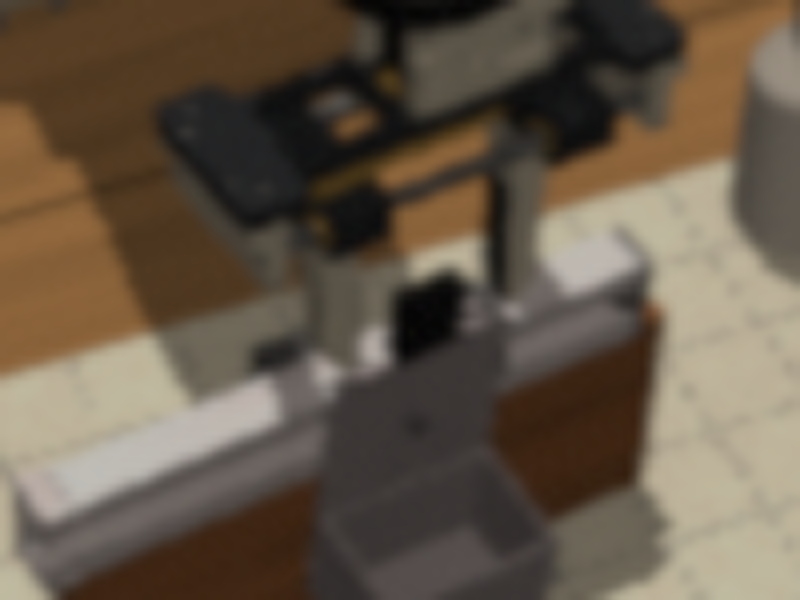

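Emit:
jog_arm(
  commands=[
    [[-0.002,0,0.03],[0,0,0],-0.4],
    [[-0.005,-0.001,0.08],[0,0,0],-0.4],
    [[-0.012,-0.003,0.18],[0,0,0],-0.4],
    [[-0.016,-0.004,0.25],[0,0,0],-0.4],
    [[-0.2,-0.2,0.28],[0,0,0],-0.4],
    [[-0.2,-0.3,0.28],[0,0,0],-0.4],
    [[-0.2,-0.4,0.28],[0,0,0],-0.4],
    [[-0.2,-0.5,0.28],[0,0,0],-0.4],
    [[-0.2,-0.5,0.28],[0,0,0],-0.4],
    [[-0.2,-0.5,0.28],[0,0,0],-0.4],
  ],
)

```text
t: 23.72
tool_pos: [0.4117, -0.2766, 0.3535]
orientation: [-3.125, -0.19, -0.105]
force: [-0.3, -0.2, 0.0]
opening: 0.0648
```

```bash
python3 - <<'E'
from h import *
st()
T=cam('top');S=cam("scene")
save(S,'scene12.png',(240,130,340,225),7);save(T,'top12.png',(160,150,280,235),6)
for n,c in(("scene",S),("top",T)):
    for k in("squeeze_bottle","paint_pot","bowl"): print(n,k,[(round(r["p"],2),np.round(r["uv"],1)) for r in robot.trace(n,k)][:1])
E
```

```text
t 23.73 pos [ 0.4117 -0.2766  0.3535] jaw -1.4493 zax [ 0.067  0.014 -0.998] F [-0.3 -0.2  0. ] M [ 0.02  0.21 -0.01] op 0.0648 q [-0.74 -0.22  1.58  0.06  1.73  0.72]
scene squeeze_bottle [(0.92, array([337.7, 146.1]))]
scene paint_pot [(0.63, array([312.8, 253.1]))]
scene bowl [(0.63, array([217.4, 268.5]))]
top squeeze_bottle [(0.7, array([125.5, 237.3]))]
top paint_pot [(0.65, array([223.3, 120.9]))]
top bowl [(0.62, array([122.1, 236. ]))]
```

View pics/scene12.png

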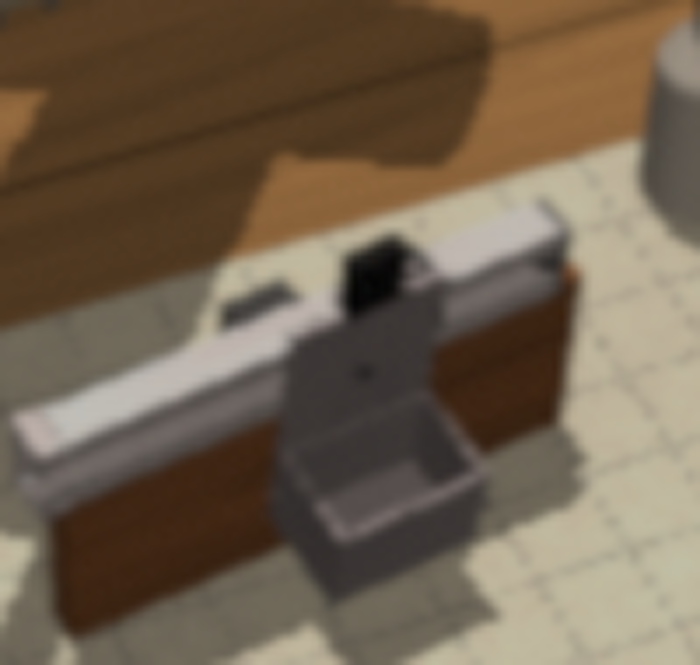

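View pics/top12.png

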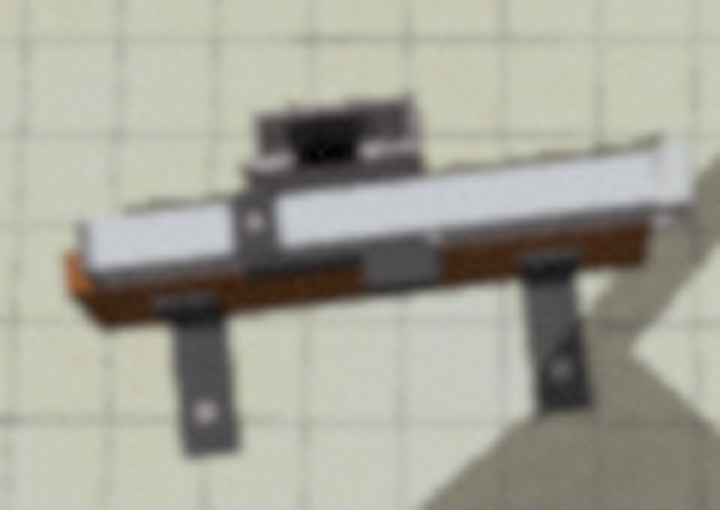

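```bash
python3 - <<'E'
from h import *
print(robot.close_job()); st()
E
```

```text
the job is handed in; nothing more can be done
None
the job is handed in; nothing more can be done
```

The caddy is hanging in the rail, held by the catch and released. The job went in at about 24 s; no verdict is reported.

**What I did:** I gripped the steel caddy by its black block and corrected its sag and sideways offset from the pictures. I then fed the slide block into the flared end and pushed it along in short steps. The catch slope peaked at about 7.5 N and the drag after it was about 4.7 N.

**One hard contact:** I did not feel the snap itself and pushed on until the block met the rigid end stop. My highest reading there was about 11.8 N, well under the 30 N limit. That is the wrist reading at the end of each move, not the contact force itself.

**Checks that passed:**
- **Catch:** as I drew the block back, the buffer pushed it for about 5 mm. It then stopped dead against a 5 N pull, so the catch is out behind the block.
- **Release:** the force dropped to about zero when the jaws opened, and the final pictures show the caddy hanging in front of the rail.
- **Bystanders:** the networks found the bottle and pot within about 2–3 pixels of their starting places in both views, and the bowl likewise in the scene view.

**Checks that disagreed or were not made:**
- **Sideways position:** my camera estimate of the block against the rail was 1 to 1.5 mm off sideways. A light touch at the mouth showed this and I corrected it.
- **Catch distance:** the buffer came earlier than expected, roughly 50 mm after the catch slope instead of about 60 mm.
- **Bowl, top view:** in the last top picture the network reported the bottle as the bowl, so I could not confirm the bowl from there.
- **Final tilt:** I did not measure it. The play in the channel should limit it to about 0.08 rad.

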